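Move the chasing hammer to the spare folding hook and fold the emptied one away

TASK

The folding hook that the chasing hammer hangs on is to be put away: let the spare folding hook on the tool board fully down, and move the hammer across onto it so that it hangs head up with its handle between the prongs. Then fold the emptied hook up and press it until it snaps home in its catch, feeling for its stop. Work gently: do not ram a hook against its stop, set the hammer down softly, and leave the other things where they are.

Things in the scene. Friction and masses are not known exactly. Their poses are not given: they have to be found in the camera images.
- hook_full: steel folding hook that the hammer hangs on at the start, screwed to an upright wooden board. Origin on its level hinge axis, midway between its two prongs, 225 mm above the bench; x points into the board, y along the hinge to the left, z up. Its back plate's face is 10 mm behind the origin, the board's top edge 41 mm above it
- hook_spare: the other hook on the same board, built exactly alike, empty and folded up at the start. Either may be the left one; both face the same way, 120 mm or more apart. Origin and axes as hook_full
- prong_full (a joint): angle of hook_full's fork: 0 level on its stop, near 1.57 folded up and home (1.48 to 1.66 as the stop is set). The fork: two parallel round prongs 6 mm thick, 20 mm clear between, 32 mm over both, 58 mm long from the hinge, ends turned up 10 mm; at 0 they point to the hook's -x, folded they stand straight up in front of the plate. The stiff hinge holds any angle
- prong_spare (a joint): angle of hook_spare's fork, same values; starts home at 1.57
- stop_full (a point): drawn place of hook_full's two hard rubber stop pads (pads_full_c0, _c1), 34 mm above the hinge. Pads and catch are set by hand on slotted screws and really sit up to 3 mm further in or out, which no reading shows: feel for it. Fork home and held, the pads are lightly pressed; pressing 20 N on either (near 20 N at the prong ends) is ramming
- stop_spare (a point): the same of hook_spare, set as drawn. Catch (both hooks alike): two sprung rollers between the folded prongs, 24 mm above the hinge. The folding fork touches them about 0.23 rad before home and must be forced past: 5 N or more of level push at the prong ends, up to 10 N with the rubbing of what pushes, about 4 N to pull out. It snaps past only about 4 mm (at the ends) before the pads; short of that it springs back
- hammer_head (a point): centre of the hammer's steel head: 46 mm long (its own x), 19 mm high, 20 mm thick (its z); about 0.2 kg in all. The wooden handle, 16 mm thick, hangs down (own y) 170 mm below the head, 4 mm off the head's centre towards its -x. On a hook the head lies across both prongs, x along the hook's y, some 38 mm out from the hinge
- stone_box: small clear-lidded stone box, 44 x 42 x 22 mm, standing on the board's foot between the hooks, a bystander; origin at its underside
- flux_pot: small stone flux pot, 53 x 53 x 32 mm, a bystander; origin at its underside
- brass_tin: round brass tin, 62 x 62 x 23 mm, a bystander; origin at its underside
- loupe: black folding loupe, 29 x 28 x 31 mm, a bystander; origin at its underside
- torch: torch handpiece, 28 x 184 x 23 mm, lying down, a bystander; origin at its underside
Things that resemble listed ones, but are neither listed nor needed, are in the scene too. Leave any red look-alike of the part that bears hammer_head alone.

How it is judged:
On the way, in this order (a step that is already met when the one before it is completed fails the run):
1. the spare hook is let fully down (value of joint prong_spare below 0.08 rad), for 0.2 s.
2. the hammer hangs on the spare hook and is let go (value of joint prong_spare below 0.08 rad and x of hammer_head in the frame of hook_spare between -0.056 and -0.02 m and y of hammer_head in the frame of hook_spare between -0.01 and 0.01 m and z of hammer_head in the frame of hook_spare between 0.008 and 0.017 m and not (contact force between the fingers and hammer above 0.1 N) and contact force between hammer and hook_spare above 0.8 N), for 0.2 s.
3. the emptied hook is folded up and snapped home (value of joint prong_full above 1.42 rad and contact force between each of pads_full_c0, pads_full_c1 and anything else above 0.2 N), for 0.2 s.
At the end, for the whole second after the job is handed in: The spare hook is down (within 0.08 rad of level) with the hammer at rest on it, released: head across both prongs between the hinge and the turned-up ends, handle between the prongs; the emptied hook is folded up past 1.42 rad and its catch holds it against both stop pads (over 0.2 N on each) (all of step 2 and all of step 3 and linear speed of hammer below 0.03 m/s); the robot touches nothing.
It fails at once if a hook is rammed against its rubber stop pads with more than 20 N on one pad (contact force between any of pads_full_c0, pads_full_c1, pads_spare_c0, pads_spare_c1 and anything else above 20 N).
It fails at once if the hammer is dropped or forced onto the spare hook with more than 25 N (contact force between hammer and hook_spare above 25 N).
It fails at once if a bystander is disturbed (moved more than 15 mm) (distance of any of stone_box, flux_pot, brass_tin, loupe, torch from where it was at the start of the episode above 0.015 m).
It also fails if it takes over 70 s, if anything falls off the work surface, if the arm or the gripper's body presses on something with over 40 N, if the wrist force passes 120 N, or if a joint passes its speed limit or range.

ROBOT

A 7-joint arm with a two-finger parallel gripper is mounted at the origin on a cart in front of the work surface, level with it; the furniture and walls round the work are solid. World frame = base frame: x ahead of the robot, y to its left, z up, the work surface at z = 0. Lengths are in m, angles in rad, forces in N, time in s.
With the tool pointing down it reaches from about 0.425 to 0.95 m from the base axis. Payload 4.7 kg.
Tool frame: the origin (TCP) lies at the very end of the fingers, on their centre line; the grasp point (between the pads) lies 19 mm behind it; x points along the fingers, y is the direction in which the jaws open and shut, and the axes are right-handed (so a half turn about x gives the same grasp; the last joint's range is limited). The gripper opens to 87 mm and grips with 3 to 60 N. Pads are 19 mm wide; open, the fingers measure 117 mm over their backs; the gripper's body (75 mm by 190 mm) begins 51 mm behind the grasp point.
Start: joints at [-1.149, 0.469, -0.049, 1.532, 0.024, 1.141, -0.082], TCP at [0.294, 0.608, 0.223] pointing down, gripper open.
Joint ranges: [-2.59, 2.59], [-0.33, 1.99], [-1.39, 1.29], [0.1, 2.45], [-1.04, 4.18], [0.21, 1.99], [-2.66, 2.66]. Speed limits (rad/s): [2.57, 2.57, 3.14, 3.14, 3.14, 3.14, 3.14].

INTERFACE

Orientations are given as a unit quaternion [w, x, y, z].
In Python, from station import r gives the robot as it stands. The module is installed in compiled form; this text tells all that it offers.
- The arm moves only by the tool servo_tool, never from a script. Its arguments are lists of equal length, an entry for each row: "offset": the shift along the tool's x, y, z in cm, a list of three; "delta_rot": the turn, a rotation vector about the tool's x, y, z in rad, a list of three; "jaw": the opening, from 0 (shut) to 1 (fully open). A call has 1 to 5 rows; each row is the pose to reach, as a shift and turn from the pose commanded when the call began, along the tool's axes at that moment; what a row does not reach only later rows make up. A row lasts 1/12 s, in which the tool goes at most 41.7 mm and 7.16 degrees, less where a joint would pass 70% of its speed; a pose out of reach is approached as far as the arm can. A call with a gripper value outside its range is refused whole. The fingers move at their own pace and stop on an object; the grip force is fixed at half the most. Time passes only in rows, so rows that repeat a pose let the fingers close. It gives the time, the measured TCP pose, the force and the opening at its end, in the units of the state.
- r.get_obs(): the state, without advancing time (a new reading comes with each control period).
- r.grab_frame(name): name is "side" or "top" or "wrist"; returns (picture, depth): 400x640x3 uint8, red, green, blue; 400x640 float32, m along the optical axis (not along the pixel's ray), 0 where there is no reading.
- r.camera_model(name): a dict with "fx", "fy", "cx", "cy" (pixels), "rvec" (rotation vector, rad) and "tvec" (3), from world to camera coordinates, as OpenCV has them. Camera axes: x right, y down, z forward; pixel columns grow to the right and rows downward; lengths in m; the calibration is good to about 2 mm. A picture is of the moment at which its call begins: read the wrist's pose just before it. camera_model takes no time and is no camera call; for the wrist camera it gives the pose at the moment of the call.
- r.close_job(): hands the job in, once; it reports no verdict.
The state is a dict: "clock": time; "joint_positions": joint angles; "qvel": joint speeds; "joint_efforts": joint torques, N m; "eef_pos": TCP position; "orientation": TCP orientation; "ft_force": force on the tool from outside, world axes, zero at the start; "wrist_torque": the same for the moment, N m; "grip_width": finger opening in m.
Only numpy, scipy, OpenCV 4.12 (cv2) and the standard library are available. Lean on these libraries where they do the work, as an engineer would, in place of code of your own. Each camera call takes 0.05 s, during which the arm holds its last target.

## Working session

There is one attempt and no reset: what is moved stays moved. The work goes in short steps, Python scripts to look and compute and a tool call to move; the robot and the scene stay as the last step left them, time stands still between calls to the robot, and variables do not carry over. Pictures are saved under pics/ and viewed, and the job is handed in when it is done.

Besides the shell and the picture viewer there is one more tool, called by a JSON object that holds its "fn" and its "kwargs". servo_tool: Moves the arm, as the interface text tells. Its arguments: {"type":"object","properties":{"offset":{"type":"array"},"delta_rot":{"type":"array"},"jaw":{"type":"array"}},"required":["offset","delta_rot","jaw"]}

```bash
mkdir -p pics; ls; cat > h.py <<'E'
import numpy as np,cv2
from station import r
def cam(n):
    m=r.camera_model(n);R,_=cv2.Rodrigues(np.array(m['rvec'],float));return m,R,np.array(m['tvec'],float).ravel()
def world(n,d,u,v,C=None):
    m,R,t=C or cam(n);z=d[v,u] if not np.isscalar(d) else d
    p=np.array([(u-m['cx'])/m['fx']*z,(v-m['cy'])/m['fy']*z,z]);return R.T@(p-t)
def cloud(n,d,C=None):
    m,R,t=C or cam(n);v,u=np.mgrid[:d.shape[0],:d.shape[1]]
    p=np.stack([(u-m['cx'])/m['fx']*d,(v-m['cy'])/m['fy']*d,d],-1);return (p-t)@R
def proj(n,P,C=None):
    m,R,t=C or cam(n);q=R@np.array(P,float)+t;return m['fx']*q[0]/q[2]+m['cx'],m['fy']*q[1]/q[2]+m['cy']
def grab(n,f):
    C=cam(n);i,d=r.grab_frame(n);cv2.imwrite('pics/%s.png'%f,i[:,:,::-1]);np.savez('pics/%s.npz'%f,i=i,d=d);return i,d,C
E
python3 - <<'E'
from h import *
o=r.get_obs();print({k:np.round(v,3) for k,v in o.items()})
for n in['side','top','wrist']:
    i,d,C=grab(n,n+'0');print(n,C[0],-C[1].T@C[2])
E
```

```text
pics
{'clock': np.float64(0.0), 'joint_positions': array([-1.149,  0.469, -0.049,  1.534,  0.024,  1.141, -0.082]), 'qvel': array([-0.002,  0.001, -0.001, -0.   ,  0.   ,  0.   ,  0.001]), 'joint_efforts': array([ 1.0000e-03, -5.0796e+01, -8.0000e-02, -2.3615e+01, -6.1000e-02,
        3.8000e-02,  0.0000e+00]), 'eef_pos': array([0.294, 0.607, 0.221]), 'orientation': array([ 0.689,  0.157,  0.689, -0.159]), 'ft_force': array([-0.075, -0.208,  0.466]), 'wrist_torque': array([-0.019, -0.001, -0.043]), 'grip_width': np.float64(0.087)}
side {'fx': 461.9288170278428, 'fy': 461.9288170278428, 'cx': 322.29600139627684, 'cy': 200.0665932882264, 'rvec': array([ 2.02351169, -0.10201481,  0.06499664]), 'tvec': array([-0.46842735,  0.20378268,  0.98876319])} [ 0.38464732 -0.84203889  0.61775492]
top {'fx': 374.1597306083629, 'fy': 374.1597306083629, 'cx': 315.791200773185, 'cy': 199.55502107256345, 'rvec': array([ 2.1559054 , -2.16315694,  0.0804452 ]), 'tvec': array([0.0589615 , 0.47301873, 1.10880689])} [0.36190923 0.03048008 1.15098592]
wrist {'fx': 293.3045236741025, 'fy': 293.3045236741025, 'cx': 317.9574260706249, 'cy': 204.32897086633494, 'rvec': array([-2.44974833, -1.53571292, -0.21811429]), 'tvec': array([-0.67413408, -0.03308886,  0.39194557])} [0.22364101 0.64146078 0.38429901]
```

View pics/side0.png

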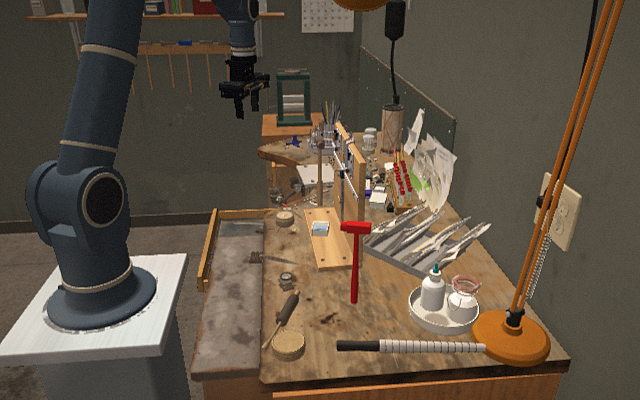

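View pics/top0.png

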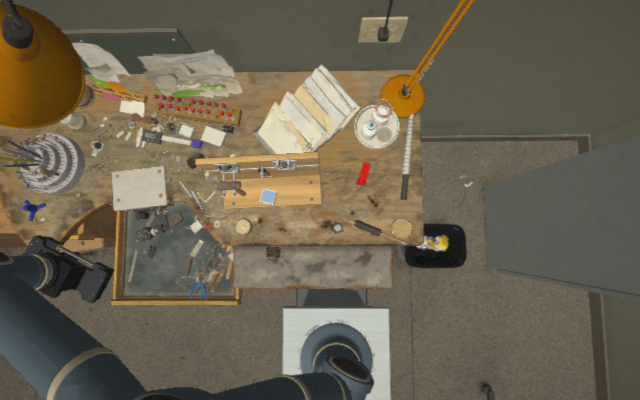

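View pics/wrist0.png

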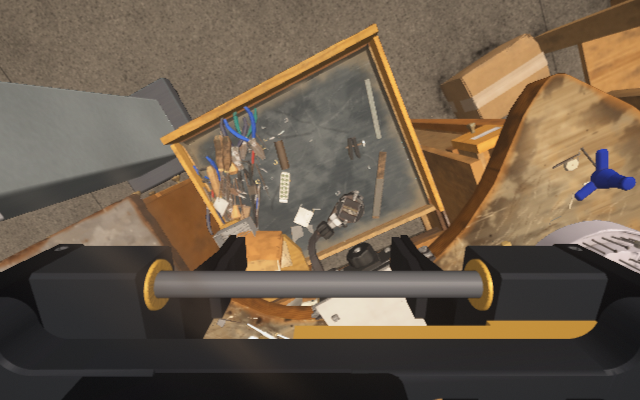

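```bash
python3 - <<'E'
from h import *
i=cv2.imread('pics/top0.png');cv2.imwrite('pics/top0c.png',cv2.resize(i[140:215,180:330],None,fx=5.3,fy=5.3,interpolation=cv2.INTER_CUBIC))
i=cv2.imread('pics/side0.png');cv2.imwrite('pics/side0c.png',cv2.resize(i[110:280,250:400],None,fx=3.5,fy=3.5,interpolation=cv2.INTER_CUBIC))
E
```

```text
(no output)
```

View pics/top0c.png

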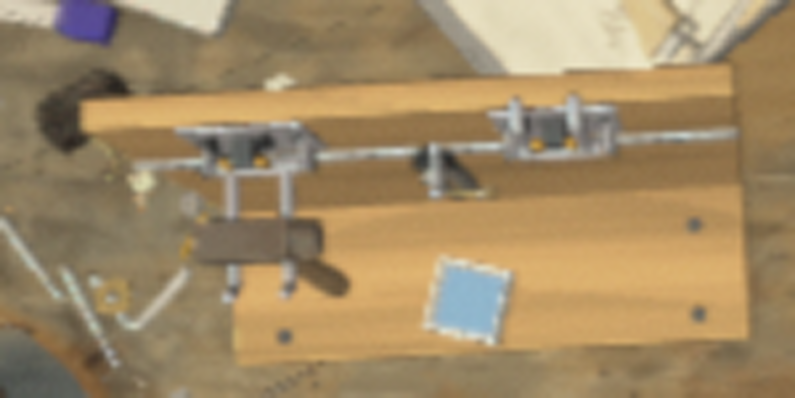

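View pics/side0c.png

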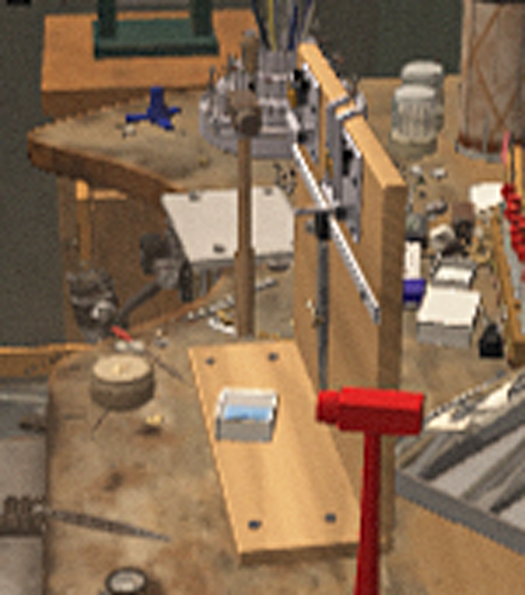

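```bash
python3 - <<'E'
from h import *
C=cam('top');d=np.load('pics/top0.npz')['d'];P=cloud('top',d,C)
def c(x,y,l):
    u=round(180+x/5.3);v=round(140+y/5.3);print(l,(u,v),np.round(P[v,u],4))
for a in [(100,112,'boardtop L'),(720,80,'boardtop R'),(400,98,'bt mid'),(232,195,'pr L'),(287,195,'pr R'),(230,295,'tip L'),(287,292,'tip R'),(225,240,'head'),(260,240,'head'),(305,240,'head'),(325,270,'handle'),(514,105,'sp L'),(574,105,'spR'),(240,150,'cat'),(555,130,'cat2'),(150,165,'rail'),(360,153,'rail'),(700,133,'rail'),(435,160,'thing'),(435,185,'thing'),(465,300,'box'),(690,225,'foot'),(285,335,'foot'),(60,110,'round')]:c(*a)
np.set_printoptions(linewidth=250,precision=0,suppress=True)
# print z mm map and x
print((P[155:200,214:246,2]*1000).astype(int)[:,::1])
E
```

```text
boardtop L (199, 161) [0.5439 0.3333 0.2684]
boardtop R (316, 155) [0.5571 0.0509 0.2656]
bt mid (255, 158) [0.5504 0.1979 0.2675]
pr L (224, 177) [0.5108 0.2825 0.229 ]
pr R (234, 177) [0.5106 0.2573 0.2292]
tip L (223, 196) [0.462  0.2817 0.2374]
tip R (234, 195) [0.4643 0.2543 0.2377]
head (222, 185) [0.4881 0.282  0.2472]
head (229, 185) [0.4881 0.265  0.2463]
head (238, 185) [0.4878 0.2425 0.2477]
handle (241, 191) [0.4886 0.2637 0.1203]
sp L (277, 160) [0.5415 0.1424 0.2851]
spR (288, 160) [0.5408 0.1161 0.2878]
cat (225, 168) [0.5283 0.2727 0.2576]
cat2 (285, 165) [0.5344 0.1262 0.2592]
rail (208, 171) [0.5345 0.3379 0.1829]
rail (248, 169) [0.5393 0.2321 0.1822]
rail (312, 165) [0.5483 0.0633 0.1852]
thing (262, 170) [0.5345 0.1933 0.1927]
thing (262, 175) [0.5215 0.1932 0.192 ]
box (268, 197) [0.4806 0.2011 0.0344]
foot (310, 182) [0.5281 0.0752 0.0166]
foot (234, 203) [0.4647 0.3086 0.014 ]
round (191, 161) [0.5948 0.4427 0.0222]
[[ -1  -4  -4 ...  -2  -1   0]
 [  0  -1  -5 ... 265 267 268]
 [  0 263 265 ... 267 264 266]
 ...
 [ -1   2   1 ...  15  16  13]
 [  1   0  -3 ...  15  19  14]
 [  0  -2  -3 ...  11  16  14]]
```

```bash
cat >> h.py <<'E'
from scipy.spatial.transform import Rotation as Ro
def pose():
    o=r.get_obs();q=o['orientation'];return np.array(o['eef_pos']),Ro.from_quat([q[1],q[2],q[3],q[0]])
def goto(p,xt,yt,show=True):
    """offset cm & rotvec in tool axes from current measured pose to p, tool x dir xt, jaw dir yt"""
    P,R=pose();x=np.array(xt,float);x/=np.linalg.norm(x);y=np.array(yt,float);y-=x*(x@y);y/=np.linalg.norm(y)
    T=Ro.from_matrix(np.stack([x,y,np.cross(x,y)],1))
    off=R.inv().apply(np.array(p)-P)*100;rv=(R.inv()*T).as_rotvec()
    print('off',np.round(off,2),'rot',np.round(rv,3),'ang',np.linalg.norm(rv));return off,rv
E
python3 - <<'E'
from h import *
P,R=pose();print(np.round(R.as_matrix(),3))
C=cam('wrist');c=-C[1].T@C[2];print('cam in tool',R.inv().apply(c-P),'optical axis in tool',R.inv().apply(C[1][2]))
for s in(1,-1):goto([.46,.2,.42],[0,0,-1],[-.05*s,s,0])
E
```

```text
[[-0.001  0.436  0.9  ]
 [-0.001  0.9   -0.436]
 [-1.    -0.001  0.   ]]
cam in tool [-1.62687334e-01  6.03990618e-05 -7.81563129e-02] optical axis in tool [ 9.59710277e-01 -5.38675110e-05  2.80991426e-01]
off [-19.78 -29.44  32.69] rot [-0.501 -0.     0.001] ang 0.5007428001279194
off [-19.78 -29.44  32.69] rot [2.641e+00 2.000e-03 0.000e+00] ang 2.640852135355628
```

{"fn": "servo_tool", "kwargs": {"offset": [[-4,0,0],[-8,0,0],[-12,-3,3],[-15,-6,6],[-18,-9,9]], "delta_rot": [[0,0,0],[0,0,0],[-0.1,0,0],[-0.2,0,0],[-0.3,0,0]], "jaw": [1,1,1,1,1]}}

```text
clock: 0.57
eef_pos: [0.3257, 0.5151, 0.3819]
orientation: [0.705, 0.051, 0.705, -0.051]
ft_force: [0.6, -0.3, 0.3]
grip_width: 0.087
```

```bash
python3 - <<'E'
from h import *
print(r.get_obs()['clock'],pose()[0]);goto([.46,.2,.42],[0,0,-1],[-.05,1,0])
E
```

```text
0.5667 [0.32573978 0.51507532 0.38193351]
off [ -3.81 -29.25  17.81] rot [-0.194  0.    -0.   ] ang 0.19400349456922436
```

{"fn": "servo_tool", "kwargs": {"offset": [[-2,-3,2],[-3,-6,4],[-3.5,-9,6],[-4,-12,8],[-4,-15,10]], "delta_rot": [[-0.1,0,0],[-0.19,0,0],[-0.19,0,0],[-0.19,0,0],[-0.19,0,0]], "jaw": [1,1,1,1,1]}}

```text
clock: 0.98
eef_pos: [0.403, 0.3508, 0.4219]
orientation: [0.707, -0.013, 0.706, 0.014]
ft_force: [0.7, 0.7, 0.2]
grip_width: 0.087
```

```bash
python3 - <<'E'
from h import *
print(r.get_obs()['clock'],pose()[0]);goto([.46,.2,.42],[0,0,-1],[-.05,1,0])
E
```

```text
0.9833 [0.40300074 0.3507925  0.42189984]
off [  0.17 -15.29   5.11] rot [-0.011  0.001 -0.002] ang 0.011016841353532768
```

{"fn": "servo_tool", "kwargs": {"offset": [[0,-3,1],[0,-7,2],[0,-10.5,3],[0,-13.5,4],[0,-15,5]], "delta_rot": [[0,0,0],[0,0,0],[0,0,0],[0,0,0],[0,0,0]], "jaw": [1,1,1,1,1]}}

```text
clock: 1.4
eef_pos: [0.459, 0.1996, 0.4211]
orientation: [0.707, -0.012, 0.707, 0.011]
ft_force: [0.0, 0.1, -0.3]
grip_width: 0.0874
```

{"fn": "servo_tool", "kwargs": {"offset": [[0,0,0],[0,0,0]], "delta_rot": [[0,0,0],[0,0,0]], "jaw": [0.5,0.1]}}

```text
clock: 1.57
eef_pos: [0.4583, 0.2038, 0.4206]
orientation: [0.707, -0.013, 0.707, 0.013]
ft_force: [-0.3, 0.7, 0.2]
grip_width: 0.0804
```

```bash
python3 - <<'E'
from h import *
print(r.get_obs()['clock'],pose()[0]);goto([.46,.2,.42],[0,0,-1],[-.05,1,0])
grab('wrist','w1')
E
```

```text
1.5667 [0.45826606 0.20380046 0.42062208]
off [ 0.06 -0.39  0.16] rot [-0.013 -0.    -0.   ] ang 0.012986679072981159
```

View pics/w1.png

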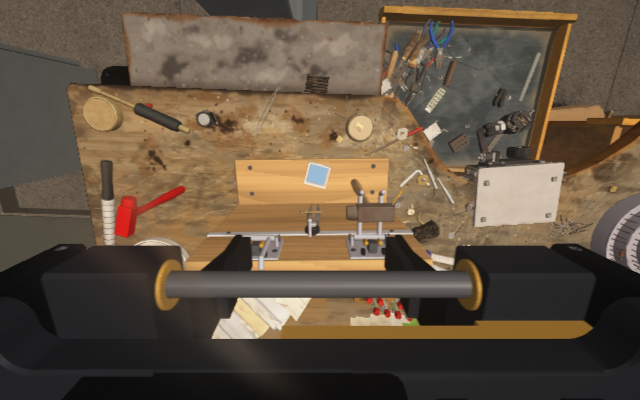

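{"fn": "servo_tool", "kwargs": {"offset": [[0.5,0,2],[2,0,4],[3.5,0,6],[5,0,7.5],[6,-0.2,9]], "delta_rot": [[0,0,0],[0,0,0],[0,0,0],[0,0,0],[0,0,0]], "jaw": [0.1,0.1,0.1,0.1,0.1]}}

```text
clock: 2.03
eef_pos: [0.5475, 0.2087, 0.3586]
orientation: [0.706, -0.015, 0.708, 0.015]
ft_force: [-0.1, 0.2, 0.8]
grip_width: 0.0441
```

{"fn": "servo_tool", "kwargs": {"offset": [[0,0,0],[0,0,0],[0,0,0]], "delta_rot": [[0,0,0],[0,0,0],[0,0,0]], "jaw": [0.1,0.1,0.1]}}

```text
clock: 2.28
eef_pos: [0.5474, 0.2076, 0.3612]
orientation: [0.707, -0.014, 0.707, 0.015]
ft_force: [-0.3, 0.9, -0.2]
grip_width: 0.0242
```

```bash
python3 - <<'E'
from h import *
print(r.get_obs()['clock'],pose()[0]);goto([.46,.2,.42],[0,0,-1],[-.05,1,0])
i,d,C=grab('wrist','w2');np.savez('pics/w2C.npz',R=C[1],t=C[2])
cv2.imwrite('pics/w2c.png',cv2.resize(i[130:270,150:470,::-1],None,fx=2.5,fy=2.5,interpolation=cv2.INTER_CUBIC))
E
```

```text
2.2833 [0.54736193 0.20758919 0.36119329]
off [-5.88 -0.39 -8.76] rot [-0.008 -0.    -0.001] ang 0.008357319223905786
```

View pics/w2.png

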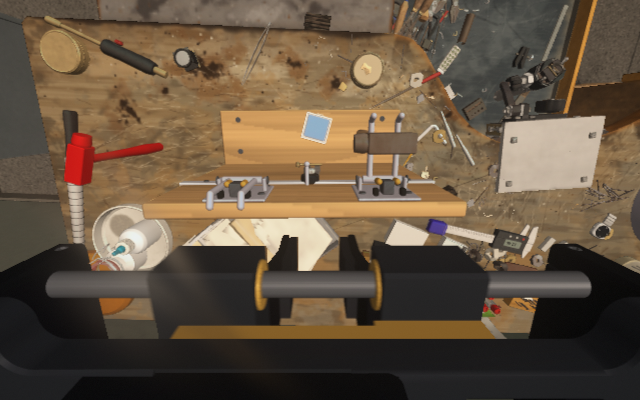

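View pics/w2c.png

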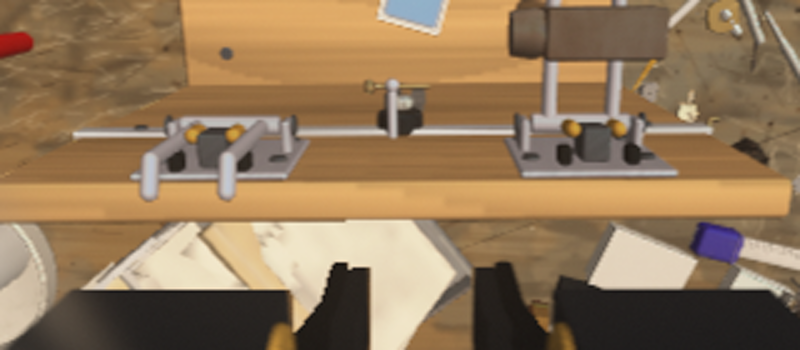

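```bash
python3 - <<'E'
from h import *
z=np.load('pics/w2C.npz');m=r.camera_model('wrist');C=(m,z['R'],z['t']);f=np.load('pics/w2.npz');d=f['d'];i=f['i'];P=cloud('wrist',d,C)
def c(x,y,l):
    u=round(150+x/2.5);v=round(130+y/2.5);print(l,(u,v),np.round(P[v,u],4))
for a in [(550,90,'F prong R(imgL)'),(614,90,'F prong L'),(150,190,'S tip imgL'),(227,190,'S tip imgR'),(150,165,'S'),(177,160,'S pad'),(257,160,'S pad'),(565,155,'F pad'),(632,155,'F pad'),(545,33,'head'),(590,33,'head'),(650,33,'head'),(525,33,'headface'),(600,125,'F hinge'),(525,130,'F ear'),(640,125,'F ear'),(172,125,'S ear'),(288,135,'S ear'),(100,132,'rail'),(700,130,'rail'),(394,90,'thing'),(375,87,'thing'),(20,185,'bt'),(780,190,'bt'),(20,213,'btback'),(20,181,'btfront'),(780,181,'btfront'),(400,181,'btf')]:c(*a)
big=cv2.resize(i[190:216,195:430,::-1],None,fx=3.4,fy=3.4,interpolation=cv2.INTER_CUBIC)
cv2.imwrite('pics/w2s.png',cv2.resize(i[165:215,190:290,::-1],None,fx=8,fy=8,interpolation=cv2.INTER_CUBIC))
cv2.imwrite('pics/w2f.png',cv2.resize(i[105:205,340:440,::-1],None,fx=6,fy=6,interpolation=cv2.INTER_CUBIC))
E
```

```text
F prong R(imgL) (370, 166) [0.5134 0.2595 0.2281]
F prong L (396, 166) [0.5122 0.2857 0.2285]
S tip imgL (210, 206) [0.543  0.1181 0.29  ]
S tip imgR (241, 206) [0.5419 0.1439 0.2902]
S (210, 196) [0.5351 0.1175 0.2871]
S pad (221, 194) [0.5397 0.1187 0.2624]
S pad (253, 194) [0.5432 0.1442 0.2446]
F pad (376, 192) [0.5317 0.2607 0.2633]
F pad (403, 192) [0.5308 0.2854 0.263 ]
head (368, 143) [0.4893 0.2522 0.247 ]
head (386, 143) [0.4886 0.2688 0.2475]
head (410, 143) [0.4876 0.2908 0.2482]
headface (360, 143) [0.4896 0.2448 0.247 ]
F hinge (390, 180) [0.522  0.2748 0.2534]
F ear (360, 182) [0.5295 0.2502 0.2317]
F ear (406, 180) [0.5255 0.2966 0.2319]
S ear (219, 180) [0.533  0.1078 0.2331]
S ear (265, 184) [0.5355 0.1538 0.2318]
rail (190, 183) [0.5482 0.058  0.1864]
rail (430, 182) [0.5354 0.3392 0.1865]
thing (308, 166) [0.5369 0.1932 0.0951]
thing (300, 165) [0.5332 0.1824 0.1126]
bt (158, 204) [0.5505 0.0618 0.266 ]
bt (462, 206) [0.5408 0.3399 0.2667]
btback (158, 215) [0.5606 0.0615 0.2677]
btfront (158, 202) [0.5497 0.06   0.2624]
btfront (462, 202) [0.5371 0.3394 0.2663]
btf (310, 202) [0.5435 0.2007 0.2641]
```

View pics/w2s.png

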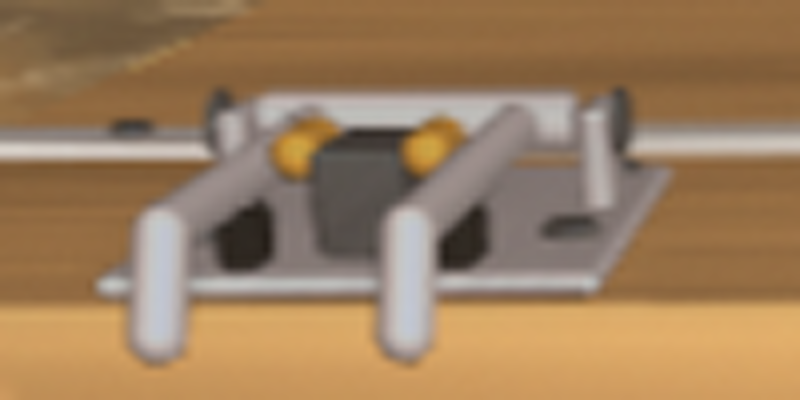

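View pics/w2f.png

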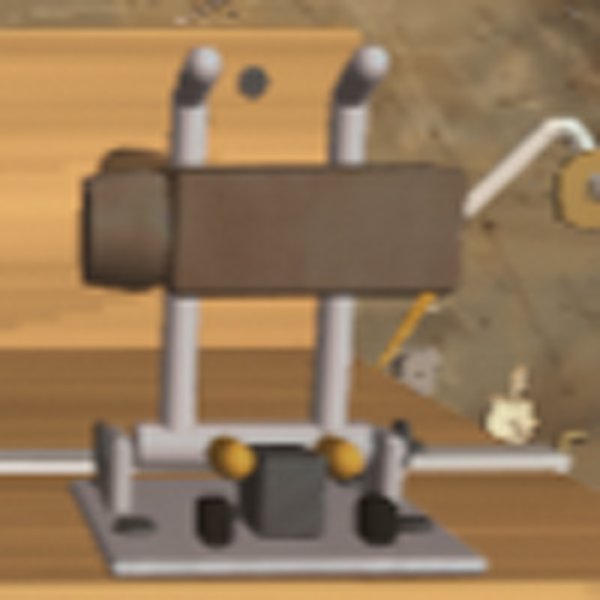

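```bash
cat >> h.py <<'E'
PSI=.046
HX=np.array([np.cos(PSI),np.sin(PSI),0]);HY=np.array([-np.sin(PSI),np.cos(PSI),0])
W0=.537;S={'f':.2490,'s':.1061}
def hw(k,p):  # hook frame -> world
    return HX*(W0+p[0])+HY*(S[k]+p[1])+np.array([0,0,.225+p[2]])
def wh(k,p):
    p=np.array(p);return np.array([p@HX-W0,p@HY-S[k],p[2]-.225])
def st(k):
    o=r.get_obs();p,R=pose();F=np.array(o['ft_force']);M=R.as_matrix()
    print('t%.2f'%o['clock'],'hook',k,np.round(wh(k,p)*1000,1),'F hook',np.round([F@HX,F@HY,F[2]],1),'w',round(float(o['grip_width'])*1000,1),'tilt',np.round([M[:,0],M[:,1]],3).tolist())
E
python3 - <<'E'
from h import *
st('s');goto(hw('s',[.028,0,.05]),[0,0,-1],HY)
f=np.load('pics/w2.npz');z=np.load('pics/w2C.npz');C=(r.camera_model('wrist'),z['R'],z['t']);P=cloud('wrist',f['d'],C)
for u,v in[(374,115),(402,115),(373,118),(400,119),(210,212),(241,212),(210,201),(241,201)]:print((u,v),np.round(wh('f' if u>300 else 's',P[v,u])*1000,1))
E
```

```text
t2.33 hook s [ 19.4  75.9 136.7] F hook [ 0.6  0.5 -0.2] w 20.6 tilt [[0.001, 0.001, -1.0], [-0.041, 0.999, 0.001]]
off [ 8.66 -7.59  0.89] rot [-0.005  0.001 -0.001] ang 0.004815137018672814
(374, 115) [-61.5 -13.6  13.5]
(402, 115) [-61.4  12.5  13.3]
(373, 118) [-58.8 -14.1  11.8]
(400, 119) [-57.8  11.6  10.8]
(210, 212) [ 24.  -23.2  40.3]
(241, 212) [23.7  5.8 41.6]
(210, 201) [  6.6 -12.7  64.7]
(241, 201) [ 6.8 12.8 64.3]
```

{"fn": "servo_tool", "kwargs": {"offset": [[0,-3,0.9],[0,-6,0.9],[2,-7.6,0.9],[5,-7.6,0.9],[7,-7.6,0.9]], "delta_rot": [[-0.005,0,0],[-0.005,0,0],[-0.005,0,0],[-0.005,0,0],[-0.005,0,0]], "jaw": [0.1,0.1,0.1,0.1,0.1]}}

```text
clock: 2.75
eef_pos: [0.5595, 0.1294, 0.2907]
orientation: [0.707, -0.015, 0.707, 0.015]
ft_force: [-0.3, 0.5, -1.4]
grip_width: 0.009
```

```bash
python3 - <<'E'
from h import *
st('s');goto(hw('s',[.028,0,.05]),[0,0,-1],HY)
i,d,C=grab('side','s1');cv2.imwrite('pics/s1c.png',cv2.resize(i[60:260,250:420,::-1],None,fx=3,fy=3,interpolation=cv2.INTER_CUBIC))
E
```

```text
t2.75 hook s [27.9 -2.6 65.7] F hook [-0.2  0.5 -1.4] w 9.0 tilt [[0.001, 0.001, -1.0], [-0.042, 0.999, 0.001]]
off [1.57 0.26 0.01] rot [-0.004  0.001 -0.001] ang 0.004000256431764335
```

View pics/s1c.png

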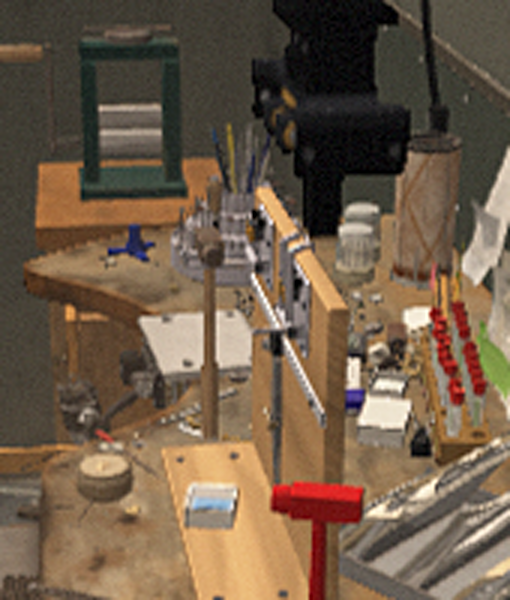

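{"fn": "servo_tool", "kwargs": {"offset": [[1.4,0.2,0],[1.5,0.2,0],[1.5,0.2,-0.5],[1.5,0.2,-0.8],[1.5,0.2,-1.2]], "delta_rot": [[-0.004,0,0],[-0.004,0,0],[-0.004,0,0],[-0.004,0,0],[-0.004,0,0]], "jaw": [0.1,0.1,0.1,0.1,0.1]}}

```text
clock: 3.22
eef_pos: [0.5486, 0.1325, 0.2775]
orientation: [0.708, -0.017, 0.706, 0.018]
ft_force: [1.0, 0.7, 1.4]
grip_width: 0.0088
```

```bash
python3 -c "
from h import *
st('s')"
```

```text
t3.22 hook s [17.1  1.  52.5] F hook [1.1 0.6 1.4] w 8.8 tilt [[0.003, 0.001, -1.0], [-0.049, 0.999, 0.001]]
```

{"fn": "servo_tool", "kwargs": {"offset": [[0,0,-0.4],[0,0,-0.8],[0,0,-1.2],[0,0,-1.6],[0,0,-2.0]], "delta_rot": [[0,0,0],[0,0,0],[0,0,0],[0,0,0],[0,0,0]], "jaw": [0.1,0.1,0.1,0.1,0.1]}}

```text
clock: 3.63
eef_pos: [0.5276, 0.1308, 0.2758]
orientation: [0.707, -0.017, 0.707, 0.017]
ft_force: [1.4, -0.1, 0.0]
grip_width: 0.0083
```

```bash
python3 -c "
from h import *
st('s')
i,d,C=grab('side','s2');cv2.imwrite('pics/s2c.png',cv2.resize(i[90:210,290:390,::-1],None,fx=5,fy=5,interpolation=cv2.INTER_CUBIC))"
```

```text
t3.63 hook s [-4.   0.3 50.8] F hook [ 1.4 -0.2  0. ] w 8.3 tilt [[-0.0, -0.0, -1.0], [-0.048, 0.999, -0.0]]
```

View pics/s2c.png

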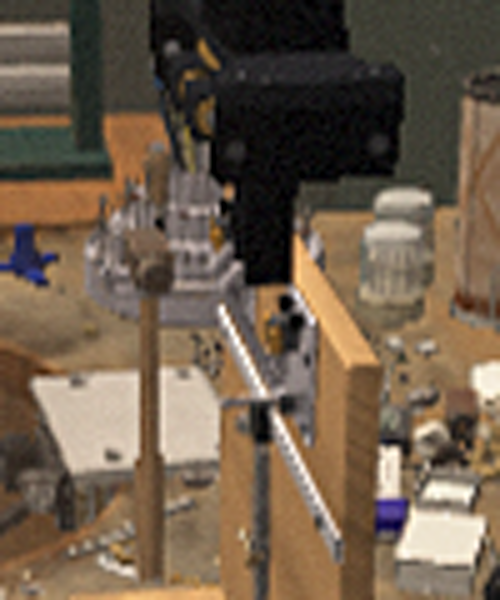

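{"fn": "servo_tool", "kwargs": {"offset": [[0.2,0,-0.7],[0.6,0,-1.4],[1.2,0,-2.1],[1.9,0,-2.7],[2.5,0,-3.2]], "delta_rot": [[0,0,0],[0,0,0],[0,0,0],[0,0,0],[0,0,0]], "jaw": [0.1,0.1,0.1,0.1,0.1]}}

```text
clock: 4.1
eef_pos: [0.4951, 0.1294, 0.2499]
orientation: [0.707, -0.017, 0.707, 0.017]
ft_force: [1.7, 0.1, -0.8]
grip_width: 0.0083
```

```bash
python3 -c "
from h import *
st('s')"
```

```text
t4.10 hook s [-36.5   0.4  24.9] F hook [ 1.7  0.1 -0.8] w 8.3 tilt [[-0.0, 0.0, -1.0], [-0.048, 0.999, 0.0]]
```

{"fn": "servo_tool", "kwargs": {"offset": [[0.6,0,-0.1],[1.1,0,-0.2],[1.5,0,-0.2],[1.8,0,-0.2],[2.0,0,-0.2]], "delta_rot": [[0,0,0],[0,0,0],[0,0,0],[0,0,0],[0,0,0]], "jaw": [0.1,0.1,0.1,0.1,0.1]}}

```text
clock: 4.52
eef_pos: [0.494, 0.1293, 0.2302]
orientation: [0.707, -0.017, 0.707, 0.017]
ft_force: [-0.3, 1.0, 0.5]
grip_width: 0.0084
```

```bash
python3 -c "
from h import *
st('s')"
```

```text
t4.52 hook s [-37.5   0.3   5.2] F hook [-0.3  1.   0.5] w 8.4 tilt [[-0.001, -0.0, -1.0], [-0.048, 0.999, -0.0]]
```

{"fn": "servo_tool", "kwargs": {"offset": [[0.1,0,0],[0.2,0,0],[0.2,0,0]], "delta_rot": [[0,0,0],[0,0,0],[0,0,0]], "jaw": [0.1,0.1,0.1]}}

```text
clock: 4.77
eef_pos: [0.4943, 0.1293, 0.2286]
orientation: [0.707, -0.017, 0.707, 0.017]
ft_force: [-0.1, -0.4, -0.3]
grip_width: 0.0086
```

```bash
python3 -c "
from h import *
st('s')
i,d,C=grab('side','s3');cv2.imwrite('pics/s3c.png',cv2.resize(i[90:210,290:390,::-1],None,fx=5,fy=5,interpolation=cv2.INTER_CUBIC))"
```

```text
t4.77 hook s [-37.3   0.3   3.6] F hook [-0.1 -0.4 -0.3] w 8.6 tilt [[0.0, -0.0, -1.0], [-0.048, 0.999, -0.0]]
```

View pics/s3c.png

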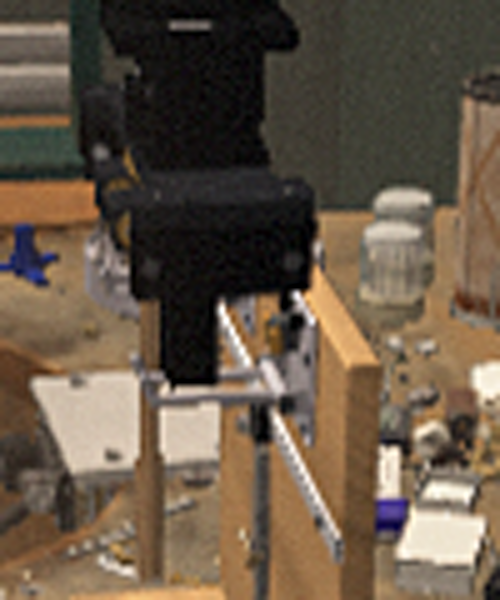

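{"fn": "servo_tool", "kwargs": {"offset": [[0.1,0,0],[0.2,0,0],[0.25,0,0]], "delta_rot": [[0,0,0],[0,0,0],[0,0,0]], "jaw": [0.1,0.1,0.1]}}

```text
clock: 5.07
eef_pos: [0.4946, 0.1293, 0.2277]
orientation: [0.707, -0.017, 0.707, 0.017]
ft_force: [-4.3, -2.0, 10.2]
grip_width: 0.0091
```

```bash
python3 -c "
from h import *
st('s')"
```

```text
t5.07 hook s [-37.    0.3   2.7] F hook [-4.4 -1.8 10.2] w 9.1 tilt [[0.001, 0.001, -1.0], [-0.048, 0.999, 0.001]]
```

{"fn": "servo_tool", "kwargs": {"offset": [[-2.5,0,0],[-5,0,0],[-6,3,0],[-6,6.5,0],[-6,10,0]], "delta_rot": [[0,0,0],[0,0,0],[0,0,0],[0,0,0],[0,0,0]], "jaw": [0.3,0.6,1,1,1]}}

```text
clock: 5.48
eef_pos: [0.49, 0.2299, 0.2877]
orientation: [0.708, -0.016, 0.706, 0.017]
ft_force: [0.3, -0.3, -0.1]
grip_width: 0.034
```

{"fn": "servo_tool", "kwargs": {"offset": [[0,2,0],[0,4,0],[0,4,0],[0,4,0],[0,4,0]], "delta_rot": [[0,0,0],[0,0,0],[0,0,0],[0,0,0],[0,0,0]], "jaw": [1,1,1,1,1]}}

```text
clock: 5.9
eef_pos: [0.4877, 0.2678, 0.2861]
orientation: [0.707, -0.017, 0.707, 0.016]
ft_force: [0.9, -1.4, -0.0]
grip_width: 0.067
```

```bash
python3 -c "
from h import *
st('f');goto(hw('f',[-.036,-.003,-.0065]),[0,0,-1],HY)
i,d,C=grab('wrist','w3')
i,d,C=grab('top','t3');cv2.imwrite('pics/t3c.png',cv2.resize(i[140:215,180:330,::-1],None,fx=5.3,fy=5.3,interpolation=cv2.INTER_CUBIC))
"
```

```text
t5.90 hook f [-37.5  -3.9  61.1] F hook [ 0.8 -1.5 -0. ] w 67.0 tilt [[-0.0, -0.001, -1.0], [-0.047, 0.999, -0.001]]
off [6.76 0.09 0.15] rot [ 0.001 -0.     0.001] ang 0.0013542733774061155
```

View pics/w3.png

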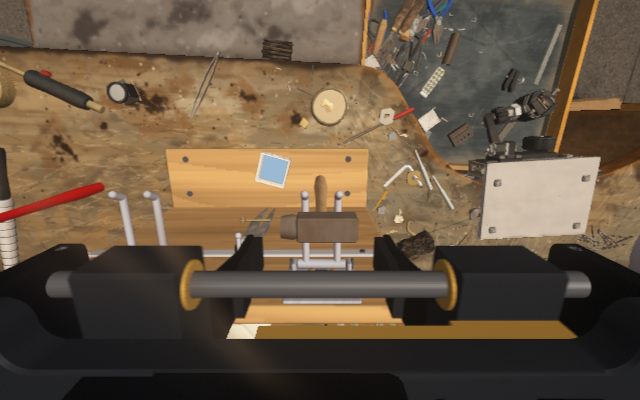

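View pics/t3c.png

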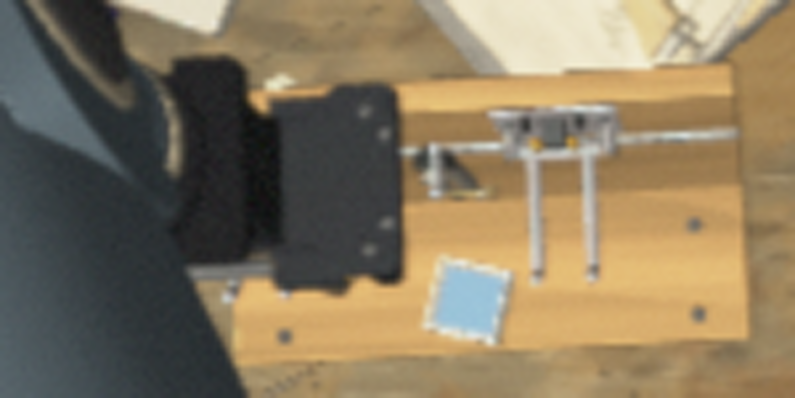

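{"fn": "servo_tool", "kwargs": {"offset": [[2,0.1,0.1],[4,0.1,0.15],[5.5,0.1,0.15],[6.5,0.1,0.15],[6.7,0.1,0.15]], "delta_rot": [[0,0,0],[0,0,0],[0,0,0],[0,0,0],[0,0,0]], "jaw": [1,1,1,1,1]}}

```text
clock: 6.42
eef_pos: [0.4882, 0.2687, 0.2176]
orientation: [0.706, -0.017, 0.708, 0.016]
ft_force: [-0.5, 0.7, 0.0]
grip_width: 0.0871
```

```bash
python3 -c "
from h import *
st('f');goto(hw('f',[-.036,-.003,-.0065]),[0,0,-1],HY)
i,d,C=grab('wrist','w4')
i,d,C=grab('side','s4');cv2.imwrite('pics/s4c.png',cv2.resize(i[90:230,270:390,::-1],None,fx=4,fy=4,interpolation=cv2.INTER_CUBIC))
"
```

```text
t6.42 hook f [-37.   -3.1  -7.4] F hook [-0.5  0.7  0. ] w 87.1 tilt [[-0.003, -0.002, -1.0], [-0.047, 0.999, -0.002]]
off [-0.09  0.01  0.1 ] rot [ 0.001 -0.003  0.002] ang 0.003345320865562794
```

View pics/w4.png

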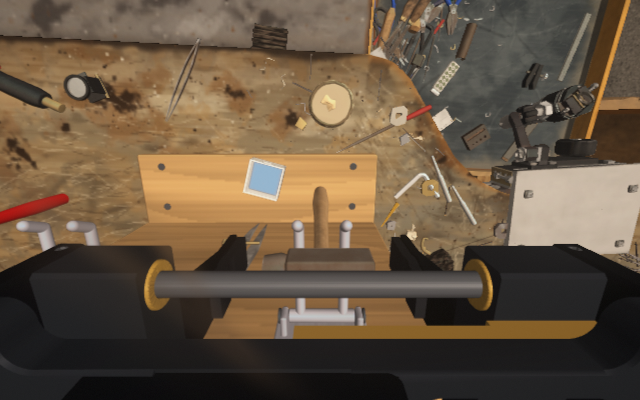

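View pics/s4c.png

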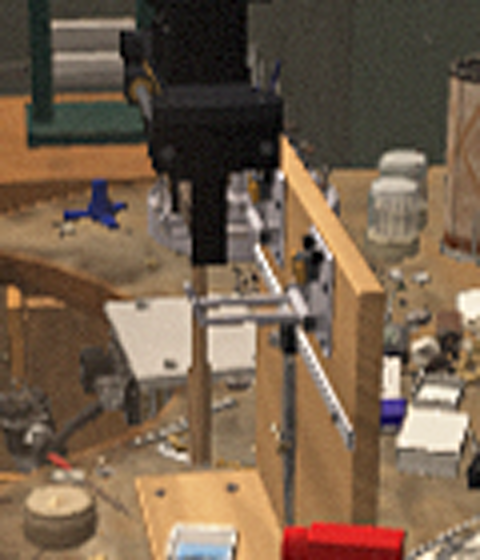

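{"fn": "servo_tool", "kwargs": {"offset": [[0,0,0.1],[0,0,0.1],[0,0,0.1],[0,0,0.1],[0,0,0.1]], "delta_rot": [[0,0,0],[0,0,0],[0,0,0],[0,0,0],[0,0,0]], "jaw": [0.7,0.6,0.5,0.4,0.4]}}

```text
clock: 6.93
eef_pos: [0.49, 0.2704, 0.2197]
orientation: [0.707, -0.017, 0.707, 0.017]
ft_force: [-0.6, 0.1, 0.9]
grip_width: 0.0615
```

```bash
python3 -c "
from h import *
st('f')
"
```

```text
t6.93 hook f [-35.1  -1.4  -5.3] F hook [-0.6  0.1  0.9] w 61.5 tilt [[0.001, 0.0, -1.0], [-0.048, 0.999, 0.0]]
```

{"fn": "servo_tool", "kwargs": {"offset": [[0,0,0],[0,0,0],[0,0,0]], "delta_rot": [[0,0,0],[0,0,0],[0,0,0]], "jaw": [0.4,0.4,0.4]}}

```text
clock: 7.18
eef_pos: [0.4898, 0.2721, 0.2196]
orientation: [0.707, -0.016, 0.707, 0.018]
ft_force: [-0.2, 4.0, -0.4]
grip_width: 0.0457
```

```bash
python3 -c "
from h import *
st('f')
"
```

```text
t7.18 hook f [-35.2   0.2  -5.4] F hook [-0.   4.  -0.4] w 45.7 tilt [[0.001, 0.003, -1.0], [-0.049, 0.999, 0.003]]
```

{"fn": "servo_tool", "kwargs": {"offset": [[0,-0.1,0],[0,-0.2,0],[0,-0.2,0]], "delta_rot": [[0,0,0],[0,0,0],[0,0,0]], "jaw": [0.4,0.4,0.4]}}

```text
clock: 7.43
eef_pos: [0.4898, 0.2718, 0.2197]
orientation: [0.707, -0.016, 0.706, 0.02]
ft_force: [0.1, 8.2, -1.5]
grip_width: 0.0459
```

```bash
python3 -c "
from h import *
st('f')
i,d,C=grab('wrist','w5')
i,d,C=grab('side','s5');cv2.imwrite('pics/s5c.png',cv2.resize(i[90:230,270:390,::-1],None,fx=4,fy=4,interpolation=cv2.INTER_CUBIC))
"
```

```text
t7.43 hook f [-35.2  -0.   -5.3] F hook [ 0.4  8.2 -1.5] w 45.9 tilt [[0.001, 0.005, -1.0], [-0.05, 0.999, 0.005]]
```

View pics/w5.png

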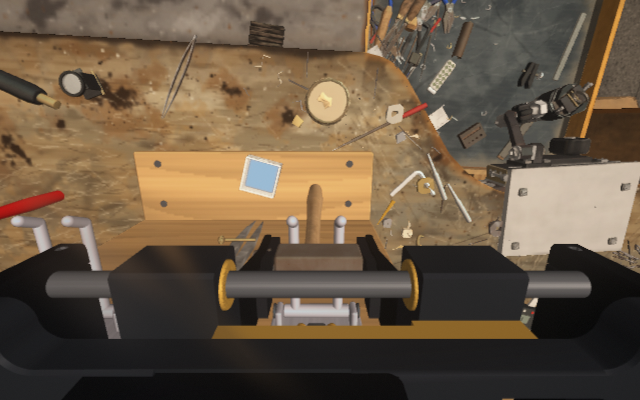

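{"fn": "servo_tool", "kwargs": {"offset": [[0,0.1,0],[0,0.2,0],[0,0.35,0],[0,0.35,0]], "delta_rot": [[0,0,0],[0,0,0],[0,0,0],[0,0,0]], "jaw": [0.4,0.4,0.4,0.4]}}

```text
clock: 7.87
eef_pos: [0.4898, 0.272, 0.2195]
orientation: [0.707, -0.017, 0.707, 0.017]
ft_force: [-0.4, 3.7, 1.4]
grip_width: 0.0457
```

```bash
python3 -c "
from h import *
st('f')
i=np.load('pics/w5.npz')['i'];cv2.imwrite('pics/w5c.png',cv2.resize(i[170:330,220:420,::-1],None,fx=4,fy=3.7,interpolation=cv2.INTER_CUBIC))
"
```

```text
t7.87 hook f [-35.2   0.2  -5.5] F hook [-0.3  3.7  1.4] w 45.7 tilt [[0.0, 0.0, -1.0], [-0.048, 0.999, 0.0]]
```

View pics/w5c.png

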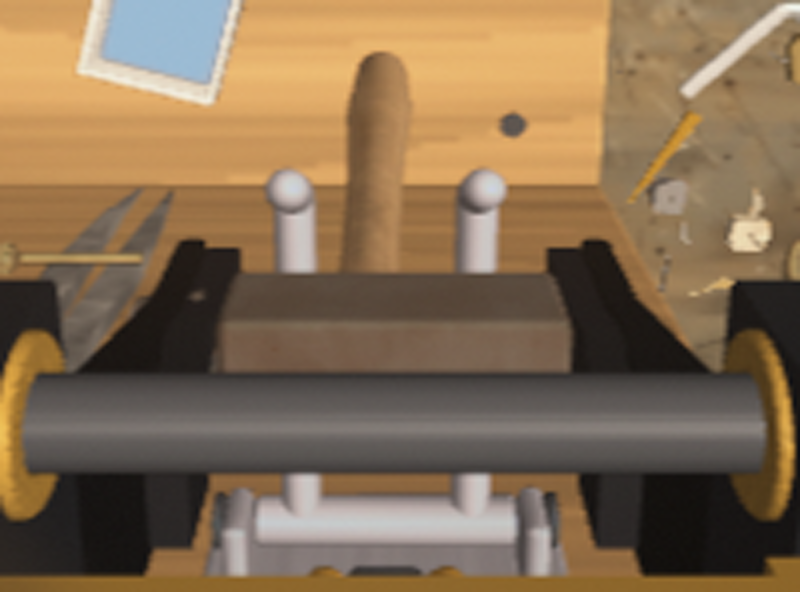

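View pics/s5c.png

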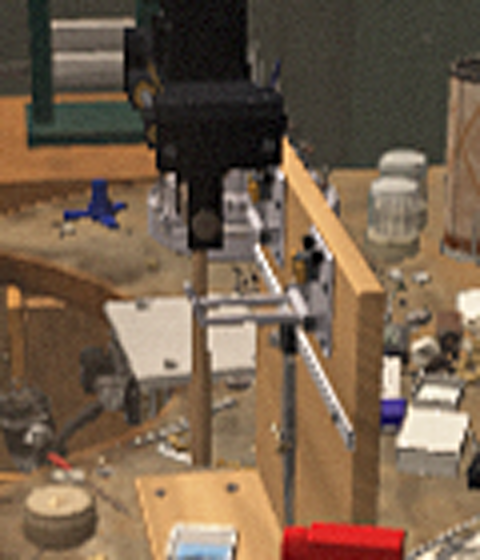

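{"fn": "servo_tool", "kwargs": {"offset": [[0,0.1,0],[0,0.2,0],[0,0.2,0]], "delta_rot": [[0,0,0],[0,0,0],[0,0,0]], "jaw": [0.4,0.4,0.4]}}

```text
clock: 8.12
eef_pos: [0.4898, 0.2723, 0.2195]
orientation: [0.707, -0.017, 0.707, 0.016]
ft_force: [-1.3, -1.5, 4.5]
grip_width: 0.0455
```

```bash
python3 -c "
from h import *
st('f')
"
```

```text
t8.12 hook f [-35.2   0.5  -5.5] F hook [-1.4 -1.4  4.5] w 45.5 tilt [[-0.0, -0.002, -1.0], [-0.047, 0.999, -0.002]]
```

{"fn": "servo_tool", "kwargs": {"offset": [[-0.4,0,0],[-0.8,0,0],[-1.2,0,0],[-1.6,0,0],[-2.0,0,0]], "delta_rot": [[0,0,0],[0,0,0],[0,0,0],[0,0,0],[0,0,0]], "jaw": [0.4,0.4,0.4,0.4,0.4]}}

```text
clock: 8.53
eef_pos: [0.4896, 0.2737, 0.2394]
orientation: [0.707, -0.017, 0.707, 0.017]
ft_force: [0.2, -0.0, -2.5]
grip_width: 0.0459
```

```bash
python3 -c "
from h import *
st('f')
i,d,C=grab('wrist','w6');cv2.imwrite('pics/w6c.png',cv2.resize(i[170:330,220:420,::-1],None,fx=4,fy=3.7,interpolation=cv2.INTER_CUBIC))
i,d,C=grab('side','s6');cv2.imwrite('pics/s6c.png',cv2.resize(i[90:230,270:390,::-1],None,fx=4,fy=4,interpolation=cv2.INTER_CUBIC))
"
```

```text
t8.53 hook f [-35.4   1.9  14.4] F hook [ 0.2 -0.  -2.5] w 45.9 tilt [[-0.0, -0.0, -1.0], [-0.048, 0.999, -0.0]]
```

View pics/w6c.png

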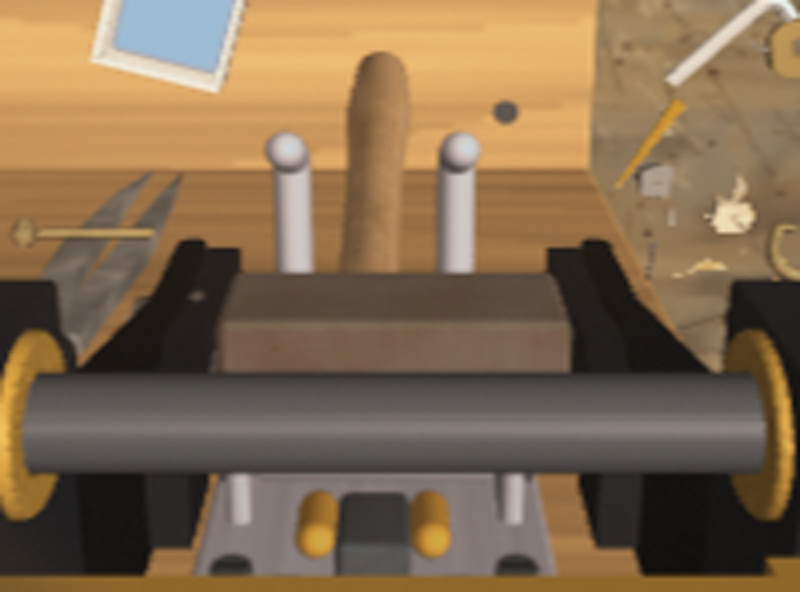

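View pics/s6c.png

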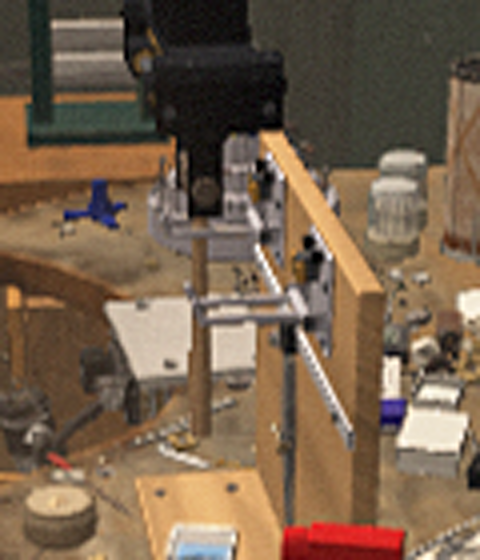

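{"fn": "servo_tool", "kwargs": {"offset": [[0,0.2,0],[0,0.2,-0.8],[0,0.2,-1.8],[0,0.2,-3.0],[0,0.2,-4.2]], "delta_rot": [[0,0,0],[0,0,0],[0,0,0],[0,0,0],[0,0,0]], "jaw": [0.4,0.4,0.4,0.4,0.4]}}

```text
clock: 9.05
eef_pos: [0.4458, 0.2736, 0.239]
orientation: [0.707, -0.017, 0.707, 0.017]
ft_force: [-0.5, -0.1, -2.6]
grip_width: 0.0457
```

{"fn": "servo_tool", "kwargs": {"offset": [[0,0,-0.5],[0,-1,-0.5],[0,-3,-0.5],[0,-5,-0.5],[0,-7,-0.5]], "delta_rot": [[0,0,0],[0,0,0],[0,0,0],[0,0,0],[0,0,0]], "jaw": [0.4,0.4,0.4,0.4,0.4]}}

```text
clock: 9.47
eef_pos: [0.4462, 0.202, 0.2394]
orientation: [0.707, -0.017, 0.707, 0.017]
ft_force: [0.6, -0.5, -2.7]
grip_width: 0.0455
```

```bash
python3 -c "
from h import *
st('s');goto(hw('s',[-.08,.004,.0144]),[0,0,-1],HY)
"
```

```text
t9.47 hook s [-82.   75.1  14.4] F hook [ 0.6 -0.5 -2.7] w 45.5 tilt [[0.001, -0.0, -1.0], [-0.048, 0.999, -0.0]]
off [ 0.01 -7.11  0.18] rot [0.002 0.001 0.   ] ang 0.0023526746646300354
```

{"fn": "servo_tool", "kwargs": {"offset": [[0,-2,0],[0,-4,0],[0,-5.7,0],[0,-6.8,0],[0,-7.1,0]], "delta_rot": [[0,0,0],[0,0,0],[0,0,0],[0,0,0],[0,0,0]], "jaw": [0.4,0.4,0.4,0.4,0.4]}}

```text
clock: 9.88
eef_pos: [0.4497, 0.1299, 0.2395]
orientation: [0.707, -0.016, 0.707, 0.015]
ft_force: [0.4, 1.0, -2.6]
grip_width: 0.0454
```

{"fn": "servo_tool", "kwargs": {"offset": [[0,0,0],[0,0,0],[0,0,0]], "delta_rot": [[0,0,0],[0,0,0],[0,0,0]], "jaw": [0.4,0.4,0.4]}}

```text
clock: 10.13
eef_pos: [0.4494, 0.1339, 0.2393]
orientation: [0.707, -0.018, 0.707, 0.018]
ft_force: [-0.3, -0.0, -2.4]
grip_width: 0.0458
```

```bash
python3 -c "
from h import *
st('s');goto(hw('s',[-.08,.004,.0144]),[0,0,-1],HY)
i,d,C=grab('wrist','w7')
i,d,C=grab('top','t7');cv2.imwrite('pics/t7c.png',cv2.resize(i[140:230,200:340,::-1],None,fx=5.5,fy=5.5,interpolation=cv2.INTER_CUBIC))
"
```

```text
t10.13 hook s [-81.9   7.   14.3] F hook [-0.3 -0.  -2.4] w 45.8 tilt [[0.0, 0.001, -1.0], [-0.05, 0.999, 0.001]]
off [-0.01 -0.3   0.19] rot [ 0.004  0.    -0.001] ang 0.00415685502400223
```

View pics/w7.png

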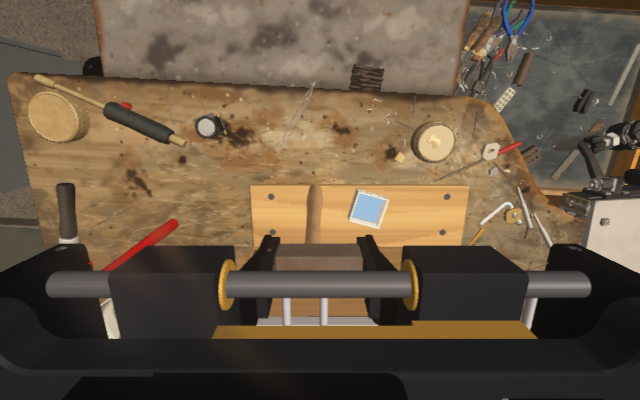

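View pics/t7c.png

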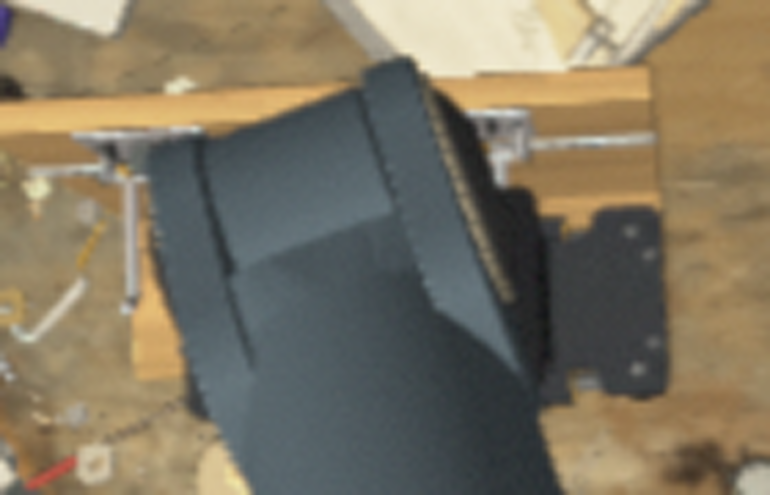

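{"fn": "servo_tool", "kwargs": {"offset": [[0,-0.15,0],[0,-0.3,0],[0,-0.3,0],[0,-0.3,0]], "delta_rot": [[0,0,0],[0,0,0],[0,0,0],[0,0,0]], "jaw": [0.4,0.4,0.4,0.4]}}

```text
clock: 10.57
eef_pos: [0.4496, 0.1296, 0.2392]
orientation: [0.707, -0.017, 0.707, 0.017]
ft_force: [0.5, 0.0, -2.6]
grip_width: 0.0457
```

```bash
python3 -c "
from h import *
st('s');goto(hw('s',[-.038,.004,.0144]),[0,0,-1],HY)
"
```

```text
t10.57 hook s [-81.9   2.7  14.2] F hook [ 0.5  0.  -2.6] w 45.7 tilt [[-0.0, 0.0, -1.0], [-0.048, 0.999, 0.0]]
off [-0.02  0.12  4.4 ] rot [ 0.002 -0.    -0.   ] ang 0.002094407776337024
```

{"fn": "servo_tool", "kwargs": {"offset": [[0,0.1,0],[0,0.1,0],[0,0.1,0]], "delta_rot": [[0,0,0],[0,0,0],[0,0,0]], "jaw": [0.4,0.4,0.4]}}

```text
clock: 10.82
eef_pos: [0.4495, 0.1308, 0.2393]
orientation: [0.707, -0.017, 0.707, 0.017]
ft_force: [0.3, -0.1, -2.7]
grip_width: 0.0458
```

```bash
python3 -c "
from h import *
st('s');goto(hw('s',[-.038,.004,.0144]),[0,0,-1],HY)
"
```

```text
t10.82 hook s [-82.    3.9  14.3] F hook [ 0.3 -0.1 -2.7] w 45.8 tilt [[0.0, 0.0, -1.0], [-0.048, 0.999, 0.0]]
off [-0.01  0.    4.4 ] rot [ 0.002  0.    -0.   ] ang 0.0024060618785560336
```

Now insert slowly.

{"fn": "servo_tool", "kwargs": {"offset": [[0,0,0.5],[0,0,1.0],[0,0,1.5],[0,0,2.0],[0,0,2.4]], "delta_rot": [[0,0,0],[0,0,0],[0,0,0],[0,0,0],[0,0,0]], "jaw": [0.4,0.4,0.4,0.4,0.4]}}

```text
clock: 11.23
eef_pos: [0.4743, 0.1318, 0.2392]
orientation: [0.707, -0.017, 0.707, 0.017]
ft_force: [0.9, 0.3, -2.7]
grip_width: 0.0457
```

```bash
python3 -c "
from h import *
st('s');goto(hw('s',[-.038,.004,.0144]),[0,0,-1],HY)
i,d,C=grab('wrist','w8');cv2.imwrite('pics/w8c.png',cv2.resize(i[170:330,220:420,::-1],None,fx=4,fy=3.7,interpolation=cv2.INTER_CUBIC))
"
```

```text
t11.23 hook s [-57.1   3.7  14.2] F hook [ 0.9  0.3 -2.7] w 45.7 tilt [[0.0, -0.0, -1.0], [-0.048, 0.999, -0.0]]
off [-0.02  0.02  1.91] rot [0.002 0.    0.   ] ang 0.0019378162823942488
```

View pics/w8c.png

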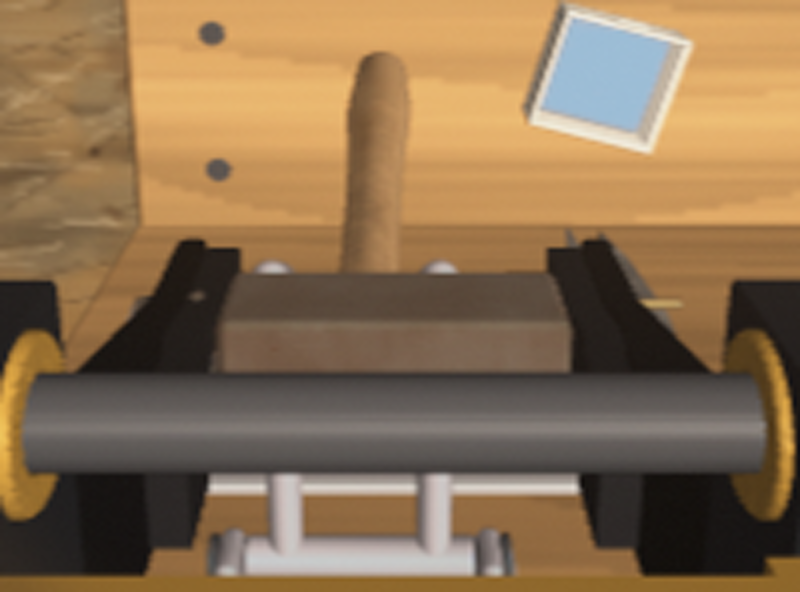

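{"fn": "servo_tool", "kwargs": {"offset": [[0,0,0.5],[0,0,1.0],[0,0,1.5],[0,0,1.9],[0,0,1.9]], "delta_rot": [[0,0,0],[0,0,0],[0,0,0],[0,0,0],[0,0,0]], "jaw": [0.4,0.4,0.4,0.4,0.4]}}

```text
clock: 11.7
eef_pos: [0.4934, 0.1328, 0.2393]
orientation: [0.707, -0.017, 0.707, 0.017]
ft_force: [0.5, -1.0, -2.8]
grip_width: 0.0459
```

```bash
python3 -c "
from h import *
st('s')
i,d,C=grab('wrist','w9');cv2.imwrite('pics/w9c.png',cv2.resize(i[170:330,220:420,::-1],None,fx=4,fy=3.7,interpolation=cv2.INTER_CUBIC))
i,d,C=grab('side','s9');cv2.imwrite('pics/s9c.png',cv2.resize(i[90:230,270:390,::-1],None,fx=4,fy=4,interpolation=cv2.INTER_CUBIC))
"
```

```text
t11.70 hook s [-38.    3.8  14.3] F hook [ 0.4 -1.  -2.8] w 45.9 tilt [[0.001, 0.0, -1.0], [-0.048, 0.999, 0.0]]
```

View pics/w9c.png

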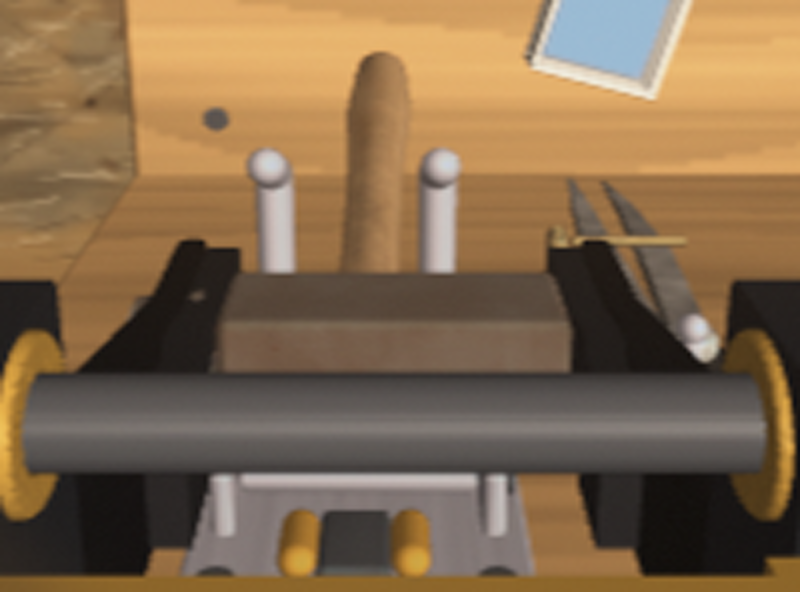

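View pics/s9c.png

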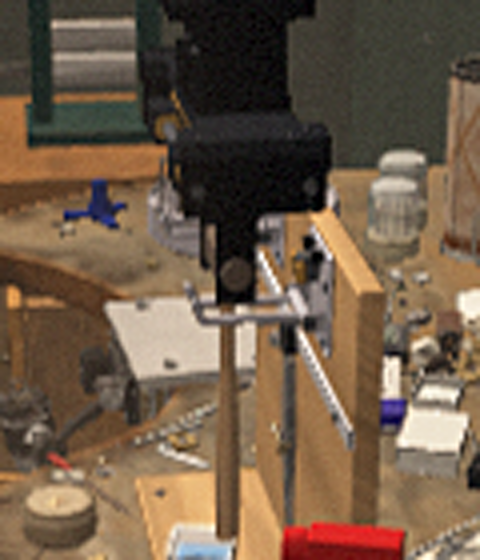

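{"fn": "servo_tool", "kwargs": {"offset": [[0.5,0,0],[1.0,0,0],[1.4,0,0],[1.6,0,0],[1.7,0,0]], "delta_rot": [[0,0,0],[0,0,0],[0,0,0],[0,0,0],[0,0,0]], "jaw": [0.4,0.4,0.4,0.4,0.4]}}

```text
clock: 12.22
eef_pos: [0.492, 0.1327, 0.2216]
orientation: [0.706, -0.017, 0.707, 0.017]
ft_force: [0.3, 0.9, -2.5]
grip_width: 0.0454
```

```bash
python3 -c "
from h import *
st('s')"
```

```text
t12.22 hook s [-39.4   3.8  -3.4] F hook [ 0.3  0.9 -2.5] w 45.4 tilt [[-0.001, -0.0, -1.0], [-0.048, 0.999, -0.0]]
```

{"fn": "servo_tool", "kwargs": {"offset": [[0.1,0,0],[0.2,0,0],[0.25,0,0]], "delta_rot": [[0,0,0],[0,0,0],[0,0,0]], "jaw": [0.4,0.4,0.4]}}

```text
clock: 12.47
eef_pos: [0.4925, 0.1328, 0.2198]
orientation: [0.707, -0.017, 0.707, 0.017]
ft_force: [-0.4, -0.3, -2.9]
grip_width: 0.0458
```

```bash
python3 -c "
from h import *
st('s')"
```

```text
t12.47 hook s [-38.9   3.9  -5.2] F hook [-0.4 -0.3 -2.9] w 45.8 tilt [[0.0, 0.0, -1.0], [-0.048, 0.999, 0.0]]
```

{"fn": "servo_tool", "kwargs": {"offset": [[0.05,0,0],[0.1,0,0],[0.15,0,0]], "delta_rot": [[0,0,0],[0,0,0],[0,0,0]], "jaw": [0.4,0.4,0.4]}}

```text
clock: 12.72
eef_pos: [0.4926, 0.1328, 0.2194]
orientation: [0.707, -0.017, 0.707, 0.017]
ft_force: [-2.7, -0.8, 7.8]
grip_width: 0.0458
```

```bash
python3 -c "
from h import *
st('s')"
```

```text
t12.72 hook s [-38.8   3.9  -5.6] F hook [-2.8 -0.6  7.8] w 45.8 tilt [[0.0, 0.0, -1.0], [-0.048, 0.999, 0.0]]
```

{"fn": "servo_tool", "kwargs": {"offset": [[-0.08,0,0],[-0.1,0,0],[-0.1,0,0],[-0.1,0,0],[-0.1,0,0]], "delta_rot": [[0,0,0],[0,0,0],[0,0,0],[0,0,0],[0,0,0]], "jaw": [0.4,0.6,0.7,0.85,0.85]}}

```text
clock: 13.13
eef_pos: [0.4926, 0.1328, 0.2192]
orientation: [0.707, -0.017, 0.707, 0.017]
ft_force: [0.1, -0.8, -0.8]
grip_width: 0.0645
```

```bash
python3 -c "
from h import *
st('s')
i,d,C=grab('wrist','w10');cv2.imwrite('pics/w10c.png',cv2.resize(i[170:330,220:420,::-1],None,fx=4,fy=3.7,interpolation=cv2.INTER_CUBIC))
i,d,C=grab('side','s10');cv2.imwrite('pics/s10c.png',cv2.resize(i[90:230,270:390,::-1],None,fx=4,fy=4,interpolation=cv2.INTER_CUBIC))
"
```

```text
t13.13 hook s [-38.8   3.9  -5.8] F hook [ 0.1 -0.8 -0.8] w 64.5 tilt [[0.0, 0.0, -1.0], [-0.048, 0.999, 0.0]]
```

View pics/w10c.png

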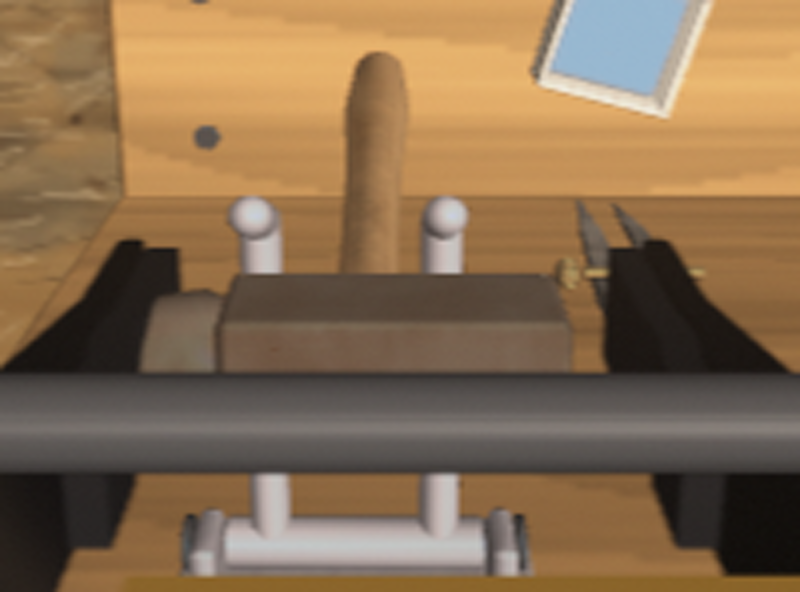

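View pics/s10c.png

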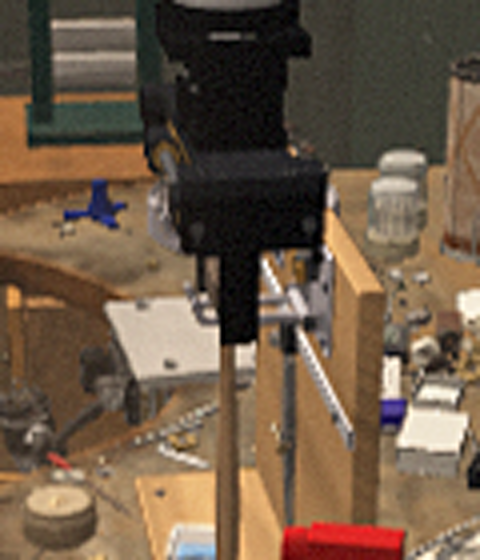

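{"fn": "servo_tool", "kwargs": {"offset": [[0,0,0],[0,0,0],[0,0,0],[-1,0,0],[-2.5,0,0]], "delta_rot": [[0,0,0],[0,0,0],[0,0,0],[0,0,0],[0,0,0]], "jaw": [1,1,1,1,1]}}

```text
clock: 13.65
eef_pos: [0.4915, 0.1324, 0.2438]
orientation: [0.706, -0.017, 0.708, 0.017]
ft_force: [0.1, 0.5, 0.2]
grip_width: 0.0863
```

{"fn": "servo_tool", "kwargs": {"offset": [[-2,0,0],[-5,0,0],[-8,0,0]], "delta_rot": [[0,0,0],[0,0,0],[0,0,0]], "jaw": [1,1,1]}}

```text
clock: 13.9
eef_pos: [0.492, 0.1325, 0.3257]
orientation: [0.707, -0.017, 0.707, 0.017]
ft_force: [0.8, 0.5, 0.4]
grip_width: 0.0869
```

```bash
python3 -c "
from h import *
st('s')
i,d,C=grab('wrist','w11');cv2.imwrite('pics/w11c.png',cv2.resize(i[170:270,220:420,::-1],None,fx=4,fy=4,interpolation=cv2.INTER_CUBIC))
i,d,C=grab('side','s11');cv2.imwrite('pics/s11c.png',cv2.resize(i[90:230,270:390,::-1],None,fx=4,fy=4,interpolation=cv2.INTER_CUBIC))
"
```

```text
t13.90 hook s [-39.4   3.6 100.7] F hook [0.8 0.4 0.4] w 86.9 tilt [[-0.001, -0.0, -1.0], [-0.048, 0.999, -0.0]]
```

View pics/w11c.png

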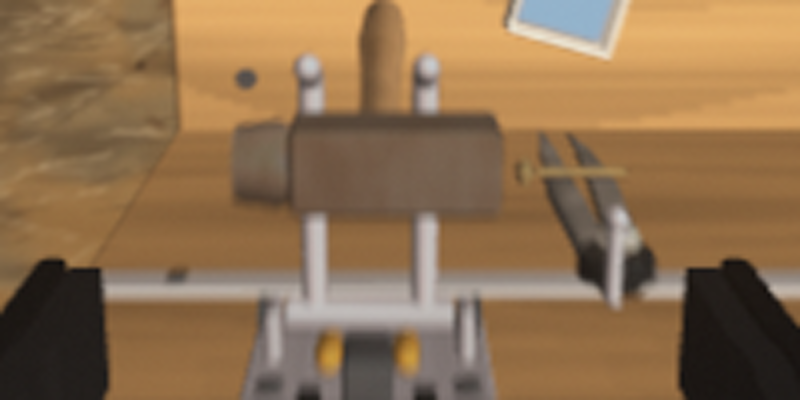

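View pics/s11c.png

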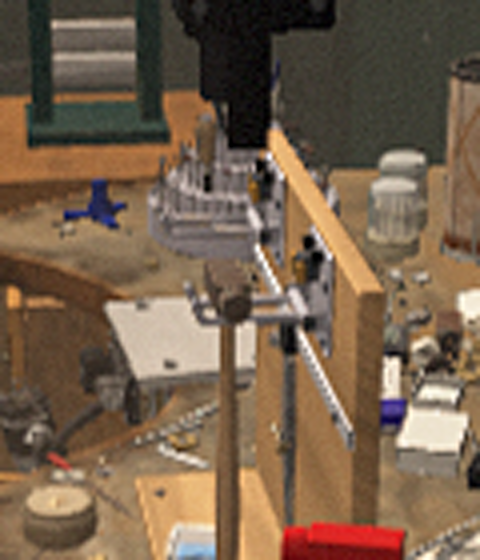

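{"fn": "servo_tool", "kwargs": {"offset": [[0,3,0],[0,6.5,0],[0,10,-0.5],[0,13,-0.7],[0,13.9,-0.7]], "delta_rot": [[0,0,0],[0,0,0],[0,0,0],[0,0,0],[0,0,0]], "jaw": [1,1,1,1,1]}}

```text
clock: 14.42
eef_pos: [0.4765, 0.277, 0.324]
orientation: [0.706, -0.019, 0.707, 0.021]
ft_force: [0.6, 0.7, -0.3]
grip_width: 0.0866
```

{"fn": "servo_tool", "kwargs": {"offset": [[2.5,0,0],[5,0,0],[6,0,0],[6,0,0]], "delta_rot": [[0,0,0],[0,0,0],[0,0,0],[0,0,0]], "jaw": [1,0.7,0.7,0.7]}}

```text
clock: 14.75
eef_pos: [0.4774, 0.2698, 0.2616]
orientation: [0.705, -0.018, 0.709, 0.016]
ft_force: [-0.8, -0.4, 0.1]
grip_width: 0.0739
```

```bash
python3 -c "
from h import *
st('f');goto(hw('f',[-.046,0,-.019]),[0,0,-1],HY)
i,d,C=grab('wrist','w12')
"
```

```text
t14.75 hook f [-47.7  -1.4  36.6] F hook [-0.8 -0.3  0.1] w 73.9 tilt [[-0.005, -0.004, -1.0], [-0.048, 0.999, -0.003]]
off [5.56 0.16 0.2 ] rot [ 0.002 -0.005  0.003] ang 0.006230660492910406
```

View pics/w12.png

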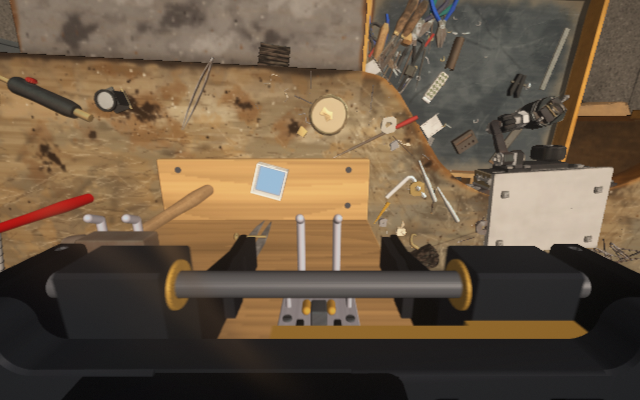

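{"fn": "servo_tool", "kwargs": {"offset": [[2,0.1,0],[4,0.1,0.1],[5.3,0.1,0.1],[5.5,0.1,0.1],[5.5,0.1,0.1]], "delta_rot": [[0,0,0],[0,0,0],[0,0,0],[0,0,0],[0,0,0]], "jaw": [0.7,0.7,0.65,0.55,0.45]}}

```text
clock: 15.22
eef_pos: [0.4803, 0.2722, 0.2101]
orientation: [0.707, -0.017, 0.707, 0.017]
ft_force: [-0.2, 0.1, 0.2]
grip_width: 0.0502
```

```bash
python3 -c "
from h import *
st('f')
i,d,C=grab('wrist','w13')
"
```

```text
t15.22 hook f [-44.7   0.8 -14.9] F hook [-0.2  0.1  0.2] w 50.2 tilt [[0.001, 0.0, -1.0], [-0.048, 0.999, 0.0]]
```

View pics/w13.png

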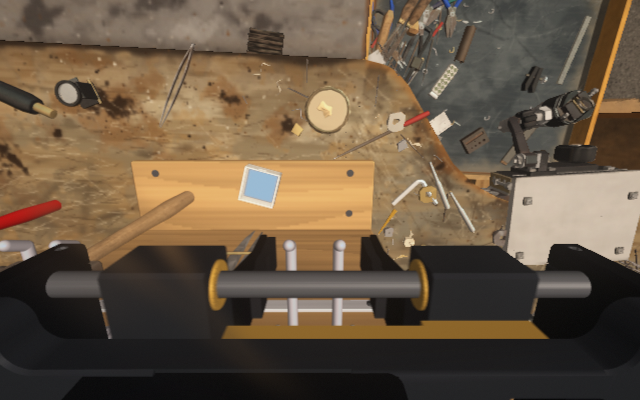

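{"fn": "servo_tool", "kwargs": {"offset": [[0.2,-0.1,0],[0.2,-0.1,0],[0.2,-0.1,0],[0.2,-0.1,0],[0.2,-0.1,0]], "delta_rot": [[0,0,0],[0,0,0],[0,0,0],[0,0,0],[0,0,0]], "jaw": [0.4,0.35,0.3,0.3,0.3]}}

```text
clock: 15.68
eef_pos: [0.4804, 0.2703, 0.2082]
orientation: [0.707, -0.017, 0.707, 0.016]
ft_force: [0.2, -3.5, 6.1]
grip_width: 0.0305
```

```bash
python3 -c "
from h import *
st('f')
"
```

```text
t15.68 hook f [-44.7  -1.1 -16.8] F hook [ 0.  -3.5  6.1] w 30.5 tilt [[0.001, -0.001, -1.0], [-0.047, 0.999, -0.001]]
```

{"fn": "servo_tool", "kwargs": {"offset": [[-0.6,0,0.05],[-1.2,0,0.15],[-1.8,0,0.4],[-2.35,0,0.7],[-2.85,0,1.05]], "delta_rot": [[0,0,0],[0,0,0],[0,0,0],[0,0,0],[0,0,0]], "jaw": [0.3,0.3,0.3,0.3,0.3]}}

```text
clock: 16.1
eef_pos: [0.488, 0.2707, 0.2349]
orientation: [0.705, -0.018, 0.709, 0.016]
ft_force: [-3.7, -4.6, -6.0]
grip_width: 0.0307
```

```bash
python3 -c "
from h import *
st('f')
i,d,C=grab('side','s14');cv2.imwrite('pics/s14c.png',cv2.resize(i[90:230,270:390,::-1],None,fx=4,fy=4,interpolation=cv2.INTER_CUBIC))
"
```

```text
t16.10 hook f [-37.1  -1.    9.9] F hook [-3.9 -4.4 -6. ] w 30.7 tilt [[-0.006, -0.003, -1.0], [-0.048, 0.999, -0.003]]
```

View pics/s14c.png

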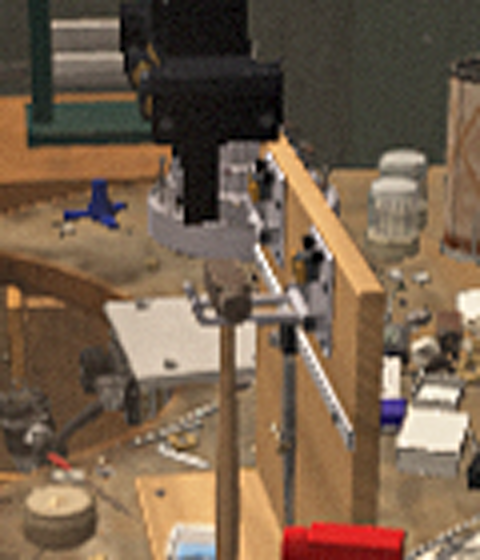

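{"fn": "servo_tool", "kwargs": {"offset": [[-0.3,0,0.25],[-0.55,0,0.55],[-0.75,0,0.85],[-0.95,0,1.15],[-1.1,0,1.4]], "delta_rot": [[0,0,0],[0,0,0],[0,0,0],[0,0,0],[0,0,0]], "jaw": [0.3,0.3,0.3,0.3,0.3]}}

```text
clock: 16.57
eef_pos: [0.4999, 0.2713, 0.2456]
orientation: [0.703, -0.019, 0.711, 0.016]
ft_force: [-9.2, -6.3, -1.9]
grip_width: 0.0309
```

```bash
python3 -c "
from h import *
st('f')
i,d,C=grab('wrist','w15')
"
```

```text
t16.57 hook f [-25.2  -1.   20.6] F hook [-9.5 -5.9 -1.9] w 30.9 tilt [[-0.011, -0.004, -1.0], [-0.049, 0.999, -0.004]]
```

View pics/w15.png

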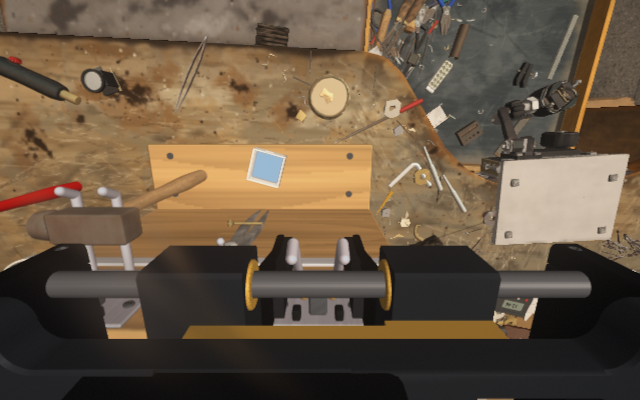

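{"fn": "servo_tool", "kwargs": {"offset": [[0,0,-0.2],[0,0,-0.3],[0,0.1,-1],[-1,0.1,-3],[-2,0.1,-4.2]], "delta_rot": [[0,0,0],[0,0,0],[0,0,0],[0,0,0],[0,0,0]], "jaw": [0.5,0.6,0.7,0.7,0.4]}}

```text
clock: 17.03
eef_pos: [0.4609, 0.273, 0.2675]
orientation: [0.707, -0.017, 0.707, 0.018]
ft_force: [-0.5, 0.3, 0.2]
grip_width: 0.0515
```

{"fn": "servo_tool", "kwargs": {"offset": [[0,0,0],[0,0,0],[0,0,0]], "delta_rot": [[0,0,0],[0,0,0],[0,0,0]], "jaw": [0.1,0.1,0.1]}}

```text
clock: 17.28
eef_pos: [0.4628, 0.2721, 0.2673]
orientation: [0.707, -0.017, 0.706, 0.018]
ft_force: [0.5, 0.6, -0.0]
grip_width: 0.0379
```

```bash
python3 -c "
from h import *
st('f');goto(hw('f',[-.05,0,.045]),[0,0,-1],HY)
i,d,C=grab('wrist','w16')
i,d,C=grab('side','s16');cv2.imwrite('pics/s16c.png',cv2.resize(i[90:230,270:390,::-1],None,fx=4,fy=4,interpolation=cv2.INTER_CUBIC))
"
```

```text
t17.28 hook f [-62.2   1.5  42.3] F hook [ 0.5  0.6 -0. ] w 37.9 tilt [[0.002, 0.001, -1.0], [-0.049, 0.999, 0.001]]
off [-0.27 -0.16  1.22] rot [ 0.003  0.002 -0.001] ang 0.0033650198195078014
```

View pics/w16.png

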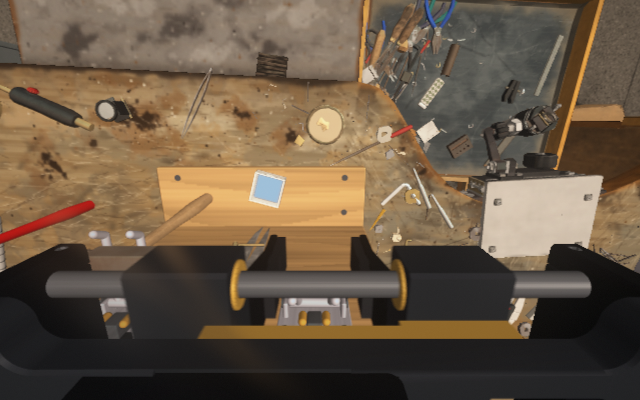

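View pics/s16c.png

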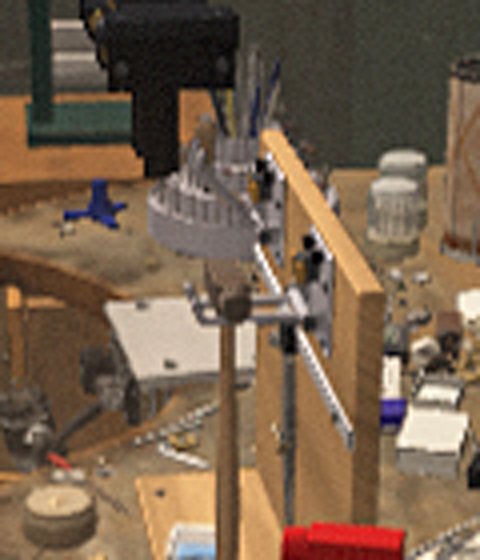

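{"fn": "servo_tool", "kwargs": {"offset": [[0,-0.1,0],[0,-0.15,0.8],[0,-0.15,1.6],[0,-0.15,2.4],[0,-0.15,3.0]], "delta_rot": [[0,0,0],[0,0,0],[0,0,0],[0,0,0],[0,0,0]], "jaw": [0.1,0.1,0.1,0.1,0.1]}}

```text
clock: 17.8
eef_pos: [0.4934, 0.2715, 0.2667]
orientation: [0.707, -0.017, 0.707, 0.017]
ft_force: [-1.2, 0.3, 0.8]
grip_width: 0.0095
```

```bash
python3 -c "
from h import *
st('f')"
```

```text
t17.80 hook f [-31.6  -0.5  41.7] F hook [-1.2  0.4  0.8] w 9.5 tilt [[0.0, 0.0, -1.0], [-0.048, 0.999, 0.0]]
```

{"fn": "servo_tool", "kwargs": {"offset": [[0,0,0.15],[0,0,0.3],[0,0,0.45],[0,0,0.6]], "delta_rot": [[0,0,0],[0,0,0],[0,0,0],[0,0,0]], "jaw": [0.1,0.1,0.1,0.1]}}

```text
clock: 18.13
eef_pos: [0.4975, 0.2716, 0.2667]
orientation: [0.706, -0.017, 0.708, 0.017]
ft_force: [-5.0, -0.4, 3.3]
grip_width: 0.009
```

```bash
python3 -c "
from h import *
st('f')
i,d,C=grab('side','s17');cv2.imwrite('pics/s17c.png',cv2.resize(i[90:190,290:390,::-1],None,fx=6,fy=6,interpolation=cv2.INTER_CUBIC))"
```

```text
t18.13 hook f [-27.5  -0.6  41.7] F hook [-5.  -0.2  3.3] w 9.0 tilt [[-0.002, -0.0, -1.0], [-0.048, 0.999, -0.0]]
```

View pics/s17c.png

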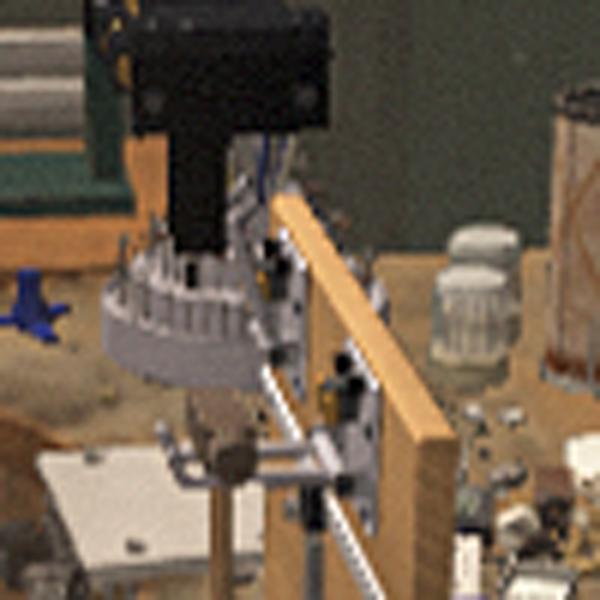

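{"fn": "servo_tool", "kwargs": {"offset": [[0,0,0.1],[0,0,0.2],[0,0,0.3]], "delta_rot": [[0,0,0],[0,0,0],[0,0,0]], "jaw": [0.1,0.1,0.1]}}

```text
clock: 18.43
eef_pos: [0.5004, 0.272, 0.267]
orientation: [0.706, -0.017, 0.707, 0.017]
ft_force: [-5.9, -1.8, 4.0]
grip_width: 0.0087
```

```bash
python3 -c "
from h import *
st('f')"
```

```text
t18.43 hook f [-24.7  -0.3  42. ] F hook [-6.  -1.5  4. ] w 8.7 tilt [[-0.001, 0.0, -1.0], [-0.049, 0.999, 0.0]]
```

{"fn": "servo_tool", "kwargs": {"offset": [[0,0,0.1],[0,0,0.2],[0,0,0.2]], "delta_rot": [[0,0,0],[0,0,0],[0,0,0]], "jaw": [0.1,0.1,0.1]}}

```text
clock: 18.68
eef_pos: [0.5035, 0.2723, 0.267]
orientation: [0.707, -0.017, 0.707, 0.017]
ft_force: [-2.4, 0.2, 2.7]
grip_width: 0.0087
```

```bash
python3 -c "
from h import *
st('f')"
```

```text
t18.68 hook f [-21.5  -0.1  42. ] F hook [-2.4  0.3  2.7] w 8.7 tilt [[0.001, 0.001, -1.0], [-0.049, 0.999, 0.001]]
```

{"fn": "servo_tool", "kwargs": {"offset": [[0,0,0.1],[0,0,0.1],[0,0,0.1]], "delta_rot": [[0,0,0],[0,0,0],[0,0,0]], "jaw": [0.1,0.1,0.1]}}

```text
clock: 18.93
eef_pos: [0.5046, 0.2723, 0.2668]
orientation: [0.707, -0.017, 0.707, 0.017]
ft_force: [-2.2, 0.7, 0.9]
grip_width: 0.0087
```

```bash
python3 -c "
from h import *
st('f')"
```

```text
t18.93 hook f [-20.5  -0.2  41.8] F hook [-2.2  0.8  0.9] w 8.7 tilt [[0.001, 0.001, -1.0], [-0.048, 0.999, 0.001]]
```

{"fn": "servo_tool", "kwargs": {"offset": [[0,0,0.1],[0,0,0.1],[0,0,0.1]], "delta_rot": [[0,0,0],[0,0,0],[0,0,0]], "jaw": [0.1,0.1,0.1]}}

```text
clock: 19.18
eef_pos: [0.5054, 0.2722, 0.2667]
orientation: [0.707, -0.017, 0.707, 0.017]
ft_force: [-3.3, 1.6, 1.6]
grip_width: 0.0088
```

```bash
python3 -c "
from h import *
st('f')
i,d,C=grab('side','s18');cv2.imwrite('pics/s18c.png',cv2.resize(i[90:190,290:390,::-1],None,fx=6,fy=6,interpolation=cv2.INTER_CUBIC))"
```

```text
t19.18 hook f [-19.6  -0.4  41.7] F hook [-3.2  1.7  1.6] w 8.8 tilt [[0.0, 0.0, -1.0], [-0.048, 0.999, 0.0]]
```

View pics/s18c.png

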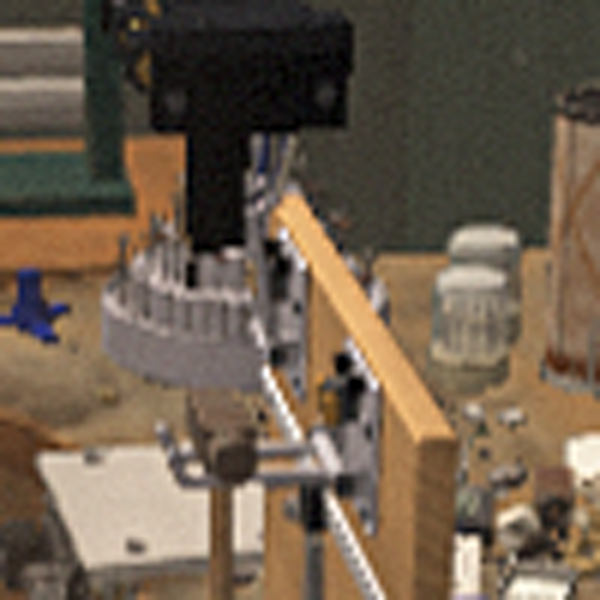

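{"fn": "servo_tool", "kwargs": {"offset": [[0,0,0.1],[0,0,0.1],[0,0,0.1]], "delta_rot": [[0,0,0],[0,0,0],[0,0,0]], "jaw": [0.1,0.1,0.1]}}

```text
clock: 19.48
eef_pos: [0.5065, 0.272, 0.2667]
orientation: [0.707, -0.017, 0.707, 0.017]
ft_force: [-1.8, 0.9, 1.5]
grip_width: 0.0088
```

{"fn": "servo_tool", "kwargs": {"offset": [[0,0,0.1],[0,0,0.1],[0,0,0.1]], "delta_rot": [[0,0,0],[0,0,0],[0,0,0]], "jaw": [0.1,0.1,0.1]}}

```text
clock: 19.73
eef_pos: [0.508, 0.2716, 0.2667]
orientation: [0.707, -0.017, 0.707, 0.017]
ft_force: [-0.6, 0.5, 0.1]
grip_width: 0.0088
```

```bash
python3 -c "
from h import *
st('f')"
```

```text
t19.73 hook f [-17.1  -1.   41.7] F hook [-0.6  0.5  0.1] w 8.8 tilt [[0.001, -0.0, -1.0], [-0.047, 0.999, -0.0]]
```

{"fn": "servo_tool", "kwargs": {"offset": [[0,0,0.1],[0,0,0.1],[0,0,0.1]], "delta_rot": [[0,0,0],[0,0,0],[0,0,0]], "jaw": [0.1,0.1,0.1]}}

```text
clock: 19.98
eef_pos: [0.5087, 0.2718, 0.2668]
orientation: [0.707, -0.017, 0.707, 0.017]
ft_force: [-0.4, 0.0, -0.5]
grip_width: 0.0087
```

{"fn": "servo_tool", "kwargs": {"offset": [[0,0,0.1],[0,0,0.1],[0,0,0.1]], "delta_rot": [[0,0,0],[0,0,0],[0,0,0]], "jaw": [0.1,0.1,0.1]}}

```text
clock: 20.23
eef_pos: [0.5096, 0.2722, 0.2668]
orientation: [0.707, -0.017, 0.707, 0.017]
ft_force: [-1.0, 0.5, 0.2]
grip_width: 0.0088
```

```bash
python3 -c "
from h import *
st('f')
i,d,C=grab('side','s19');cv2.imwrite('pics/s19c.png',cv2.resize(i[90:190,290:390,::-1],None,fx=6,fy=6,interpolation=cv2.INTER_CUBIC))"
```

```text
t20.23 hook f [-15.5  -0.6  41.8] F hook [-1.   0.6  0.2] w 8.8 tilt [[0.001, 0.0, -1.0], [-0.048, 0.999, 0.0]]
```

View pics/s19c.png

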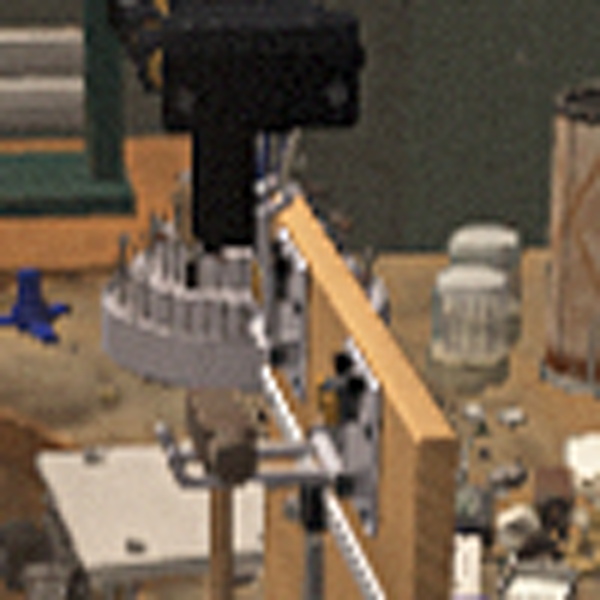

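{"fn": "servo_tool", "kwargs": {"offset": [[0,0,0.1],[0,0,0.1],[0,0,0.1]], "delta_rot": [[0,0,0],[0,0,0],[0,0,0]], "jaw": [0.1,0.1,0.1]}}

```text
clock: 20.53
eef_pos: [0.5104, 0.2723, 0.2668]
orientation: [0.707, -0.017, 0.707, 0.017]
ft_force: [0.4, 0.6, -0.9]
grip_width: 0.0086
```

{"fn": "servo_tool", "kwargs": {"offset": [[0,0,0.1],[0,0,0.1],[0,0,0.1]], "delta_rot": [[0,0,0],[0,0,0],[0,0,0]], "jaw": [0.1,0.1,0.1]}}

```text
clock: 20.78
eef_pos: [0.5109, 0.2723, 0.2667]
orientation: [0.707, -0.017, 0.707, 0.017]
ft_force: [-1.8, -0.4, 1.5]
grip_width: 0.0087
```

```bash
python3 -c "
from h import *
st('f')"
```

```text
t20.78 hook f [-14.1  -0.5  41.7] F hook [-1.8 -0.4  1.5] w 8.7 tilt [[-0.001, -0.0, -1.0], [-0.048, 0.999, -0.0]]
```

{"fn": "servo_tool", "kwargs": {"offset": [[0,0,0.1],[0,0,0.1],[0,0,0.1]], "delta_rot": [[0,0,0],[0,0,0],[0,0,0]], "jaw": [0.1,0.1,0.1]}}

```text
clock: 21.03
eef_pos: [0.5112, 0.2724, 0.2667]
orientation: [0.706, -0.017, 0.708, 0.017]
ft_force: [-4.6, -1.2, 2.3]
grip_width: 0.0087
```

{"fn": "servo_tool", "kwargs": {"offset": [[0,0,0.1],[0,0,0.1],[0,0,0.1]], "delta_rot": [[0,0,0],[0,0,0],[0,0,0]], "jaw": [0.1,0.1,0.1]}}

```text
clock: 21.28
eef_pos: [0.5115, 0.2724, 0.2667]
orientation: [0.706, -0.018, 0.708, 0.017]
ft_force: [-7.2, -1.2, 5.1]
grip_width: 0.0087
```

```bash
python3 -c "
from h import *
st('f')"
```

```text
t21.28 hook f [-13.5  -0.4  41.7] F hook [-7.2 -0.8  5.1] w 8.7 tilt [[-0.004, -0.001, -1.0], [-0.049, 0.999, -0.001]]
```

{"fn": "servo_tool", "kwargs": {"offset": [[0,0,0.1],[0,0,0.1],[0,0,0.1]], "delta_rot": [[0,0,0],[0,0,0],[0,0,0]], "jaw": [0.1,0.1,0.1]}}

```text
clock: 21.53
eef_pos: [0.5116, 0.2724, 0.2667]
orientation: [0.705, -0.018, 0.709, 0.017]
ft_force: [-9.7, -1.9, 6.2]
grip_width: 0.0085
```

```bash
python3 -c "
from h import *
st('f')"
```

```text
t21.53 hook f [-13.4  -0.4  41.7] F hook [-9.7 -1.5  6.2] w 8.5 tilt [[-0.006, -0.001, -1.0], [-0.049, 0.999, -0.001]]
```

{"fn": "servo_tool", "kwargs": {"offset": [[0,0,-0.5],[0,0,-1.5],[0,0,-3],[0,0,-5]], "delta_rot": [[0,0,0],[0,0,0],[0,0,0],[0,0,0]], "jaw": [0.1,0.1,0.1,0.1]}}

```text
clock: 21.87
eef_pos: [0.465, 0.2698, 0.2666]
orientation: [0.708, -0.016, 0.706, 0.017]
ft_force: [-1.2, -0.2, 0.3]
grip_width: 0.0087
```

{"fn": "servo_tool", "kwargs": {"offset": [[-3,0,0],[-6,0,0],[-9,-1,4],[-11,-3,8],[-12,-5,10]], "delta_rot": [[0,0,0],[0,0,0],[0,0,0],[0,0,0],[0,0,0]], "jaw": [0.1,0.1,0.1,0.1,0.1]}}

```text
clock: 22.28
eef_pos: [0.5648, 0.2292, 0.3875]
orientation: [0.708, -0.018, 0.705, 0.02]
ft_force: [0.4, 0.9, -0.2]
grip_width: 0.0091
```

```bash
python3 -c "
from h import *
st('f')
i,d,C=grab('wrist','w20')
P=cloud('wrist',d,C)
cv2.imwrite('pics/w20c.png',cv2.resize(i[130:270,150:470,::-1],None,fx=2.5,fy=2.5,interpolation=cv2.INTER_CUBIC))
i,d,C=grab('side','s20');cv2.imwrite('pics/s20c.png',cv2.resize(i[90:230,270:390,::-1],None,fx=4,fy=4,interpolation=cv2.INTER_CUBIC))"
```

```text
t22.28 hook f [ 37.7 -46.  162.5] F hook [ 0.4  0.9 -0.2] w 9.1 tilt [[0.004, 0.003, -1.0], [-0.053, 0.999, 0.003]]
```

View pics/w20c.png

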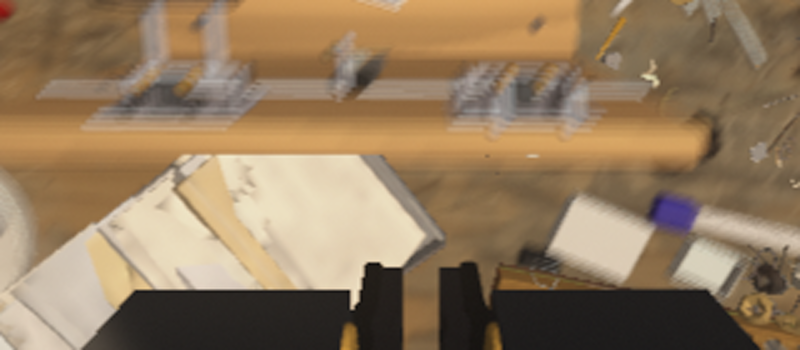

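View pics/s20c.png

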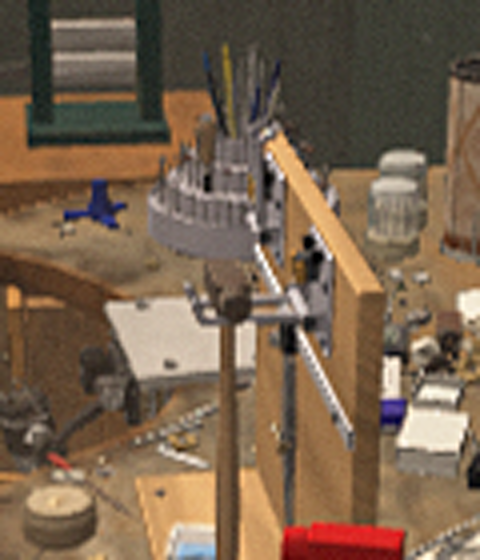

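{"fn": "servo_tool", "kwargs": {"offset": [[0,0,-1],[0,0,-1.5],[0,0,-1.5],[0,0,-1.5],[0,0,-1.5]], "delta_rot": [[0,0,0],[0,0,0],[0,0,0],[0,0,0],[0,0,0]], "jaw": [0.1,0.1,0.1,0.1,0.1]}}

```text
clock: 22.8
eef_pos: [0.5477, 0.2271, 0.3852]
orientation: [0.707, -0.018, 0.707, 0.018]
ft_force: [0.7, 0.4, -0.2]
grip_width: 0.0088
```

```bash
python3 -c "
from h import *
st('f')
i,d,C=grab('wrist','w21');np.savez('pics/w21C.npz',R=C[1],t=C[2])
cv2.imwrite('pics/w21c.png',cv2.resize(i[130:270,150:470,::-1],None,fx=2.5,fy=2.5,interpolation=cv2.INTER_CUBIC))
P=cloud('wrist',d,C)
H=np.stack([P@HX-W0,P@HY-S['f'],P[...,2]-.225],-1)*1000
m=(abs(H[...,1])<22)&(H[...,2]>54)&(H[...,2]<75)&(abs(H[...,0])<40)
print(m.sum());v,u=np.where(m)
for a,b in list(zip(v,u))[::4]:print((b,a),np.round(H[a,b],1))
"
```

```text
t22.80 hook f [ 20.6 -47.3 160.2] F hook [ 0.8  0.4 -0.2] w 8.8 tilt [[0.0, 0.0, -1.0], [-0.05, 0.999, 0.0]]
239
(np.int64(352), np.int64(179)) [ -3.6 -15.2  55.1]
(np.int64(382), np.int64(179)) [-3.6 12.7 54.4]
(np.int64(354), np.int64(180)) [ -3.3 -13.8  58.4]
(np.int64(382), np.int64(180)) [-3.3 12.1 57.7]
(np.int64(353), np.int64(181)) [ -2.7 -14.9  60.1]
(np.int64(379), np.int64(181)) [-2.4  9.3 58. ]
(np.int64(383), np.int64(181)) [-3.1 12.3 61.2]
(np.int64(352), np.int64(182)) [ -1.7 -15.7  59.7]
(np.int64(356), np.int64(182)) [ -2.  -12.2  60.9]
(np.int64(381), np.int64(182)) [-1.9 10.7 60.2]
(np.int64(385), np.int64(182)) [-1.7 14.7 58.9]
(np.int64(354), np.int64(183)) [ -1.3 -14.1  62. ]
(np.int64(379), np.int64(183)) [-0.8  9.2 59.3]
(np.int64(383), np.int64(183)) [-1.4 12.2 62.1]
(np.int64(352), np.int64(184)) [ -0.3 -15.9  61.6]
(np.int64(356), np.int64(184)) [ -0.2 -12.2  61.3]
(np.int64(382), np.int64(184)) [-0.5 11.4 61.9]
(np.int64(351), np.int64(185)) [  0.6 -16.8  61.8]
(np.int64(355), np.int64(185)) [  0.5 -13.1  62.1]
(np.int64(381), np.int64(185)) [ 0.2 10.3 63.
[... 1276 characters left out ...]
  65.1]
(np.int64(356), np.int64(193)) [  7.1 -12.4  65.7]
(np.int64(381), np.int64(193)) [ 7.2 10.3 65.2]
(np.int64(385), np.int64(193)) [ 7.6 14.3 63.5]
(np.int64(354), np.int64(194)) [  8.  -14.2  66. ]
(np.int64(379), np.int64(194)) [ 8.8  9.1 62.5]
(np.int64(383), np.int64(194)) [ 7.7 11.8 66.8]
(np.int64(352), np.int64(195)) [  9.3 -15.8  64.4]
(np.int64(356), np.int64(195)) [  8.8 -12.5  66.5]
(np.int64(382), np.int64(195)) [ 8.7 11.  66.4]
(np.int64(352), np.int64(196)) [  9.8 -16.   66.3]
(np.int64(356), np.int64(196)) [  9.9 -12.3  65.8]
(np.int64(383), np.int64(196)) [10.  12.3 65.2]
(np.int64(353), np.int64(197)) [ 10.9 -15.   65.7]
(np.int64(382), np.int64(197)) [11.1 11.6 64.6]
```

View pics/w21c.png

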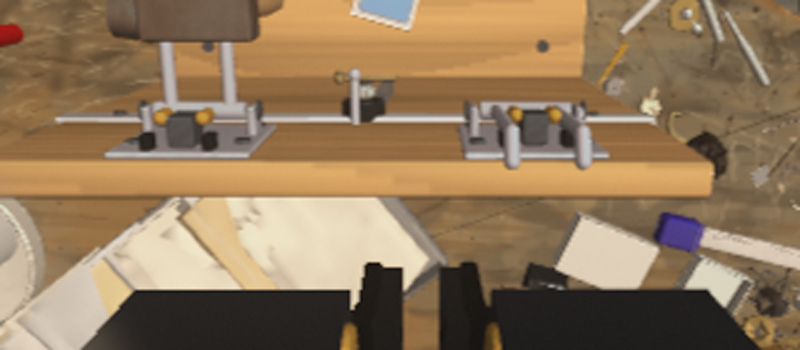

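```bash
python3 -c "
from h import *
st('f');print(r.close_job())"
```

```text
t22.85 hook f [ 20.9 -47.5 160.2] F hook [ 0.4  0.7 -0.7] w 8.5 tilt [[0.0, 0.0, -1.0], [-0.049, 0.999, 0.0]]
the job is handed in; nothing more can be done
None
```

The job is handed in at about 23 s of the 70 s allowed, with all three steps done as far as my checks show; no verdict is reported.

- **Spare hook:** I let it down to its stop. Pressing it gave about 10 N with the prongs level.
- **Hammer:** I gripped it by the ends of its head, lifted it off the old hook and slid its handle between the spare hook's prongs. I set it down with about 8 N at the wrist, roughly 10 N on the hook, and let go. The last pictures show it hanging head up, head across both prongs and handle between them. Its centre is about 4 mm off the hook's middle, within the 10 mm allowed.
- **Emptied hook:** I clamped the fork and lifted it to about 57°, then pushed it home. The push rose to about 6 N, dropped away as the fork snapped past the catch, then met a firm stop at under 10 N. After I backed off, depth readings put its prongs upright (about 1.57 rad), right where the fingers had left them, so it did not spring back.
- **Other things:** I touched none of the bystanders and none look moved in the last pictures, though I did not measure them. The gripper was well clear of everything at hand-in.

**Disagreements and gaps:**
- **Grip on the hammer:** my first estimate of where the head sat across the hook was a few millimetres off. Closing the grip pushed sideways with up to 8 N until I moved the tool to relieve it.
- **Head length:** in the pictures the head, with its round face, looks about 58 mm long, but the fingers closed to the stated 46 mm. I took the block as the head; either reading leaves it within the 10 mm.
- **Stop pads:** I had no direct reading of the force on them, so contact there rests on the snap, the firm stop and the fork staying put.

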